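# Put the spice tin away under the flush sliding hatch

### The arm

A 6-joint arm with a two-finger parallel gripper is mounted at the origin on the work surface. World frame = base frame: x ahead of the robot, y to its left, z up, the work surface at z = 0. Lengths are in m, angles in rad, forces in N, time in s.
With the tool pointing down it reaches from about 0.35 to 0.85 m from the base axis. Payload 8.1 kg.
Tool frame: the origin (TCP) lies between the finger pads; the fingertips stand robot.tcp_to_tips ahead of it and the grasp point (between the pads) lies 2 mm behind it (robot.tcp_to_tips is the distance from the TCP to the fingertips, in m); x points along the fingers, y is the direction in which the jaws open and shut, and the axes are right-handed (so a half turn about x gives the same grasp; the last joint's range is limited). The gripper opens to 93 mm and grips with 3 to 60 N. Pads are 15 mm wide; open, the fingers measure 128 mm over their backs; the gripper's body (75 mm by 188 mm) begins 65 mm behind the grasp point.
Start: joints at [1.146, 0.13, 1.488, -0, 1.523, -0.085], TCP at [0.2, 0.566, 0.236] pointing down, gripper open.
Joint ranges: [-2.96, 2.96], [-0.89, 2.26], [0.02, 2.5], [-1.34, 4.48], [0, 2.73], [-2.66, 2.66]. Speed limits (rad/s): [2.39, 2.39, 2.79, 3.14, 3.14, 3.14].

### API

Orientations are given as a rotation vector (axis times angle).
In Python, from rig import robot, cams, models gives the robot as it stands.
- The arm moves only by the tool arm_command, never from a script. Its arguments are lists of equal length, an entry for each row: "translation": the shift along the tool's x, y, z in units of 0.1 m (1.0 is 0.1 m), a list of three; "dr": the turn, a rotation vector about the tool's x, y, z in units of 180 degrees (1.0 is 180 degrees), a list of three; "grip": the opening, from 0 (shut) to 1 (fully open). In form: {"translation": [[x, y, z], ...], "dr": [[wx, wy, wz], ...], "grip": [grip, ...]}. A call has 1 to 8 rows; each row is the pose to reach, as a shift and turn from the pose commanded when the call began, along the tool's axes at that moment, turning the shorter way round; what a row does not reach only later rows make up. A row lasts 1/8 s, in which the tool goes at most 62.5 mm and 10.7 degrees, less where a joint would pass 70% of its speed; a pose out of reach is approached as far as the arm can. A call with a number of a shift or a turn outside -1 to 1 is refused whole. A call with a gripper value outside its range is refused whole. The fingers move at their own pace and stop on an object; "grip_force" is the grip in N (left out, the last holds). Time passes only in rows, so rows that repeat a pose let the fingers close. It gives the time, the measured TCP pose, the force and the opening at its end, in the units of the state.
- robot.read_state(): the state, without advancing time (a new reading comes with each control period).
- cams.camera(name): name is "scene" or "top" or "wrist"; returns a dict with "image" (400x640x3 uint8, red, green, blue), "z_map" (400x640 float32, m along the optical axis (not along the pixel's ray), 0 where there is no reading), "camera_matrix" (3x3 intrinsics, pixels), "world_from_camera" (4x4, takes a point from camera to world coordinates); the wrist camera has in their place "tool_from_camera" (4x4, takes a point from camera to tool coordinates, whose origin is the TCP and whose axes are the tool frame's). Camera axes: x right, y up, looking along -z (the intrinsics and any distortion apply to the point x, -y, -z); pixel columns grow to the right and rows downward; lengths in m; the calibration is good to about 2 mm. A picture is of the moment at which its call begins: read the wrist's pose just before it.
- robot.finish_job(): hands the job in, once; it reports no verdict.
Trained networks look in a picture, given as the dict that the camera call returned (one of the last four; its "shot" number tells which), for a name from the list of things; names that differ only in an ending like _2 or _b are one class to them, and where a whole thing is asked for, a point or a joint stands for the part that bears it (a point fixed in the world has none). Each returns a list of dicts, best first, with "confidence" (0 to 1); they miss things now and then, are a little off and sometimes report something else, mostly with a low value. They report only what shows in the picture. A call takes as long as a camera call. They do not tell look-alikes from the thing itself.
- models.look_for(picture, target): "centre" ([row, column] in pixels, amid what is visible of it).
- models.spot_point(picture, target): "centre" ([row, column] in pixels: a listed point, or the origin of a listed thing).
The state is a dict: "time_s": time; "joints": joint angles; "joint_velocities": joint speeds; "joint_efforts": joint torques, N m; "ee_pos": TCP position; "ee_rot": TCP orientation; "ft_force": force on the tool from outside, world axes, zero at the start; "wrist_torque": the same for the moment, N m; "gripper_width": opening from 0.0 (shut) to 1.0 (fully open).
Only numpy, scipy, OpenCV 4.12 (cv2) and the standard library are available. Lean on these libraries where they do the work, as an engineer would, in place of code of your own. Each camera call takes 0.05 s, during which the arm holds its last target.

### The job

Slide the spice box's flush hatch open by pressing on it, stand the squat steel spice tin upright in the empty bay beneath, and slide the hatch fully shut again. Press only as hard as it takes to carry the thin hatch along, set the tin down gently, and leave everything else on the table where it is.

Things in the scene. Friction and masses are not known exactly. Their poses are not given: they have to be found in the camera images.
- box: Wooden spice box standing firmly (does not shift), 150 (its x) x 244 (its y, -72 to +172) x 80 mm high. Origin on the table under the middle of its top window; z up; +y is the way the hatch opens. A fixed deck (y +65 to +172, top at z 84) covers its rear half. It and its thin hatch take at most 20 N from the robot, press and drag together: more dents them.
- window (a point): Middle of the window in the box's top, at rim height (box x 0, y 0, z 80), axes as the box. The window is 126 mm wide (x -63 to +63), 125 mm long (y -60 to +65), framed by a 12 mm rim, at +y by the deck. The shut hatch fills it, on adjustable runners: it lies 2 to 10 mm below the rim, a depth that differs each time and that no listed pose shows. Find it by feel.
- hatch (a joint): Flat aluminium panel, 4 mm thick, no handle, faint ribs. Value in m: 0 shut on its stop, 0.085 fully open under the deck; starts up to 8 mm ajar. Front edge at box y = -66 mm + value; full open leaves 46 mm of panel in sight (y +19 to +65). Drags with about 6 N, stays where left, gives 1 mm per 10 N of press. A fingertip pressed straight down with 12 to 16 N carries it; lighter slips.
- bay (a point): Middle of the floor of the empty bay under the window (box x 0, y -20.5, z 5), axes as the box. The bay is 138 mm wide (box x) and 91 mm long (box y -66 to a divider at +25, divider top at z 55). With the hatch fully open its clear mouth is y -60 to +19, x -63 to +63.
- tin: Squat round steel spice tin with a dark screw cap, 44 mm across (cap 43 mm), 50 mm high, about 90 g, standing upright on the table. Origin: centre of its underside; z up through the cap. Stood on the bay floor its cap is at box z = 55, clear of the hatch.
- oil: Bystander: small clear oil bottle with a black cap, 40 mm across, 98 mm high. Origin: centre of its underside.
- candle: Bystander: low aluminium candle tin with white wax, 74 mm across, 30 mm high. Origin: centre of its underside.
- mug: Bystander: titanium mug, 84 mm across, 85 mm high, handle at its +y. Origin: centre of its underside.
- pot: Bystander: steel cook pot, 148 mm across, 95 mm high, wire ears at its +x and -x to 105 mm from the axis. Origin: centre of its underside.
- bowl: Bystander: collapsible silicone bowl, 144 mm across, 47 mm high. Origin: centre of its underside.
- spork: Bystander: plastic spork lying flat, 173 mm long along its x, 34 mm wide, 5 mm high. Origin: near its middle, on the table.
There are look-alikes about, which are no part of the job. Of the things like the tin, leave any that is red or yellow; of the rest the larger one is meant.

How it is judged:
By the outcome, as a careful person would: the job done as asked, in the order asked, and still so for the second after the job is handed in, with the robot touching nothing.
It also fails if it takes over 69 s, if anything falls off the work surface, if the arm or the gripper's body presses on something with over 40 N, if the wrist force passes 120 N, or if a joint passes its speed limit or range.

## Working session

There is one attempt and no reset: what is moved stays moved. The work goes in short steps, Python scripts to look and compute and a tool call to move; the robot and the scene stay as the last step left them, time stands still between calls to the robot, and variables do not carry over. Pictures are saved under pics/ and viewed, and the job is handed in when it is done.

Besides the shell and the picture viewer there is one more tool, called in YAML: its name, and indented under it one key for each argument. arm_command: Moves the arm, as the interface text tells. Its arguments: {"type":"object","properties":{"translation":{"type":"array"},"dr":{"type":"array"},"grip":{"type":"array"},"grip_force":{"type":"number"}},"required":["translation","dr","grip"]}

```bash
ls; mkdir -p pics; cat > h.py <<'E'
import numpy as np, cv2
from scipy.spatial.transform import Rotation as R
from rig import robot, cams, models
def save(img,n): cv2.imwrite('pics/'+n+'.png',cv2.cvtColor(np.ascontiguousarray(img),cv2.COLOR_RGB2BGR))
def Tool(s):
    T=np.eye(4);T[:3,:3]=R.from_rotvec(s['ee_rot']).as_matrix();T[:3,3]=s['ee_pos'];return T
def W(p,s=None):
    return p['world_from_camera'] if 'world_from_camera' in p else Tool(s)@p['tool_from_camera']
def cloud(p,s=None):
    z=p['z_map'];K=p['camera_matrix'];h,w=z.shape
    c,r=np.meshgrid(np.arange(w),np.arange(h))
    X=(c-K[0,2])/K[0,0]*z;Y=-(r-K[1,2])/K[1,1]*z
    P=np.stack([X,Y,-z,np.ones_like(z)],-1)@np.array(W(p,s)).T
    P=P[...,:3];P[z<=0]=np.nan;return P
E
python3 - <<'E'
from h import *
s=robot.read_state();print(s, [a for a in dir(robot) if a[0]!='_'], robot.tcp_to_tips)
for n in ['scene','top','wrist']:
    s=robot.read_state();p=cams.camera(n);save(p['image'],n+'0');np.savez('pics/'+n+'0.npz',P=cloud(p,s),img=p['image'])
    print(n,p['camera_matrix'].round(1).tolist(),np.round(W(p,s),3).tolist(),[k for k in p])
    if n!='wrist':
      for t in ['tin','box','window','hatch']:
        print(t,[(np.round(d['centre'],0).tolist(),round(d['confidence'],2)) for d in models.spot_point(p,t) ][:4] if t!='hatch' else [(np.round(d['centre'],0).tolist(),round(d['confidence'],2)) for d in models.look_for(p,t)][:4])
print(robot.read_state()['time_s'])
E
```

```text
pics
{'time_s': 0.0, 'joints': array([ 1.14557817e+00,  1.31173482e-01,  1.48927954e+00,  3.63648028e-06,
        1.52301906e+00, -8.54213570e-02]), 'joint_velocities': array([-0.00048557,  0.00193112,  0.00048082,  0.00034001, -0.00191952,
       -0.00078755]), 'joint_efforts': array([ 6.12098193e-04, -5.59862137e+01, -4.91744936e+01,  7.67344935e-02,
        3.60621780e-02, -1.53671253e-04]), 'ee_pos': array([0.19973973, 0.56519499, 0.23457994]), 'ee_rot': array([ 0.26522789,  1.55477839, -0.26809442]), 'ft_force': array([0.57398107, 0.15336828, 0.1824903 ]), 'wrist_torque': array([-0.05500261,  0.0624285 , -0.03121734]), 'gripper_width': 1.0030051257637789} ['PlanningError', 'finish_job', 'read_state', 'tcp_to_tips'] 0.017
scene [[501.0, 0.0, 323.3], [0.0, 501.0, 201.4], [0.0, 0.0, 1.0]] [[0.51, -0.65, 0.563, 1.22], [0.86, 0.4, -0.317, -0.34], [-0.019, 0.646, 0.763, 1.036], [0.0, 0.0, 0.0, 1.0]] ['image', 'z_map', 'camera_matrix', 'world_from_camera', 'shot']
tin [([267.0, 297.0], 0.89), ([283.0, 209.0], 0.71), ([254.0, 268.0], 0.7), ([276.0, 244.0], 0.56)]
box [([218.0, 353.0], 0.81), ([173.0, 446.0], 0.27)]
window [([219.0, 345.0], 0.56)]
hatch [([200.0, 357.0], 0.75)]
top [[496.8, 0.0, 319.1], [0.0, 496.8, 209.1], [0.0, 0.0, 1.0]] [[-0.005, 0.991, -0.135, 0.342], [-1.0, -0.007, -0.01, 0.056], [-0.011, 0.135, 0.991, 1.636], [0.0, 0.0, 0.0, 1.0]] ['image', 'z_map', 'camera_matrix', 'world_from_camera', 'shot']
tin [([194.0, 362.0], 0.74), ([212.0, 399.0], 0.62), ([220.0, 425.0], 0.61), ([219.0, 375.0], 0.52)]
box [([283.0, 440.0], 0.24)]
window []
hatch [([212.0, 301.0], 0.82)]
wrist [[318.0, 0.0, 323.9], [0.0, 318.0, 193.3], [0.0, 0.0, 1.0]] [[0.333, -0.916, -0.223, 0.139], [0.943, 0.323, 0.079, 0.587], [-0.0, -0.237, 0.972, 0.384], [0.0, 0.0, 0.0, 1.0]] ['image', 'z_map', 'camera_matrix', 'tool_from_camera', 'shot']
0.55
```

View pics/scene0.png

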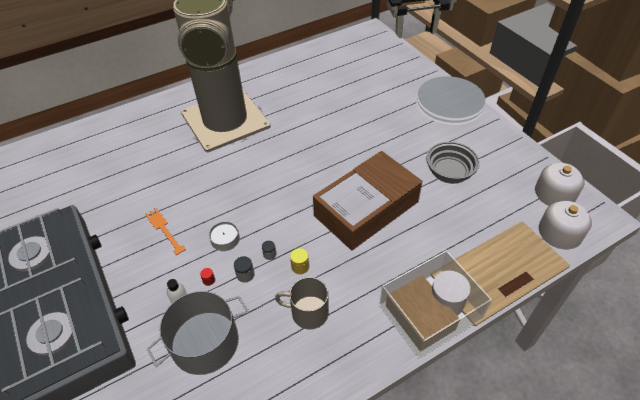

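View pics/top0.png

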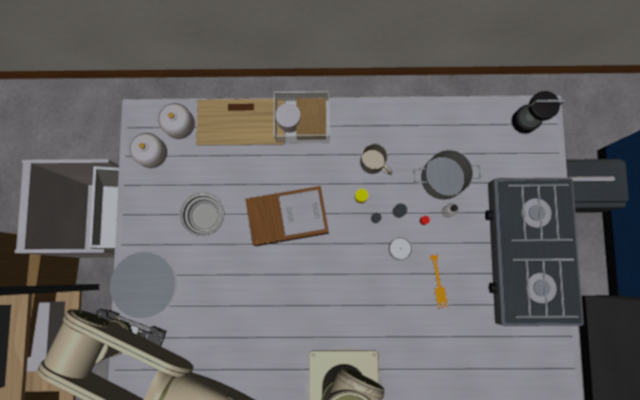

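View pics/wrist0.png

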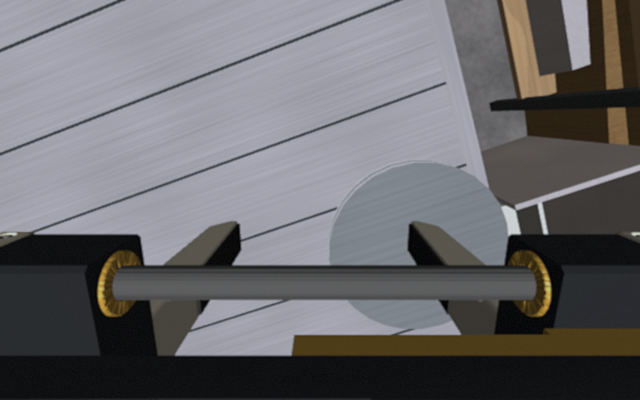

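The scene shows four tin-like things, given as scene (col,row): yellow (299,261), red (207,276), larger steel/dark (244,268) and smaller dark (268,249). The larger non-coloured one is at scene (244,268), top (400,210). The box sits at scene (365,200), with its deck toward world +y. I'll crop and measure next.

```bash
python3 - <<'E'
import numpy as np,cv2
d=np.load('pics/scene0.npz');P=d['P'];I=d['img']
t=np.load('pics/top0.npz');Q=t['P'];J=t['img']
a=cv2.resize(I[225:300,190:320],None,fx=4,fy=4,interpolation=cv2.INTER_CUBIC)
b=cv2.resize(J[180:260,340:470],None,fx=4,fy=4,interpolation=cv2.INTER_CUBIC)
cv2.imwrite('pics/crop.png',cv2.cvtColor(np.vstack([a,b[:295]]),cv2.COLOR_RGB2BGR))
c=cv2.resize(I[145:250,300:435],None,fx=5,fy=5,interpolation=cv2.INTER_CUBIC)
cv2.imwrite('pics/crop2.png',cv2.cvtColor(c,cv2.COLOR_RGB2BGR))
def blob(P,name,c,r,zmin=0.012,rad=20):
    h,w=P.shape[:2]
    m=np.nan_to_num(P[...,2])>zmin
    n,l=cv2.connectedComponents(m.astype(np.uint8))
    k=l[r,c]; 
    if k==0: print(name,'bg',P[r,c]);return
    X=P[l==k]; top=np.percentile(X[:,2],98)
    print(name,len(X),'min',X.min(0).round(3),'max',X.max(0).round(3),'top z',top.round(3)); 
    Y=X[X[:,2]>top-0.008]; print('   topc',((Y.min(0)+Y.max(0))/2).round(4),'ext',np.ptp(Y,axis=0).round(3))
for n,c,r in [('yel',299,258),('red',207,275),('big',244,266),('small',268,247),('candle',224,236)]: blob(P,n,c,r)
for n,c,r in [('yel',362,195),('red',425,220),('big',400,210),('small',376,217),('oil',452,209)]: blob(Q,n,c,r)
for nm,X in [('scene',P),('top',Q)]:
    x=X.reshape(-1,3); x=x[~np.isnan(x[:,0])]
    m=(x[:,2]>0.072)&(x[:,2]<0.095)&(x[:,0]>.35)&(x[:,0]<.8)&(x[:,1]>-.05)&(x[:,1]<.35)
    y=x[m]; print(nm,len(y),cv2.minAreaRect(y[:,:2].astype(np.float32)),np.percentile(y[:,2],[5,25,50,75,95]).round(4))
    print(cv2.boxPoints(cv2.minAreaRect(y[:,:2].astype(np.float32))).round(3).tolist())
E
```

```text
yel 367 min [ 0.585 -0.086  0.012] max [ 0.629 -0.043  0.054] top z 0.053
   topc [ 0.6055 -0.0638  0.0496] ext [0.042 0.042 0.009]
red 168 min [ 0.511 -0.284  0.013] max [ 0.542 -0.255  0.039] top z 0.037
   topc [ 0.5261 -0.2695  0.0338] ext [0.031 0.028 0.01 ]
big 380 min [ 0.533 -0.21   0.012] max [ 0.581 -0.167  0.055] top z 0.053
   topc [ 0.5561 -0.1883  0.05  ] ext [0.045 0.042 0.009]
small 192 min [ 0.515 -0.128  0.013] max [ 0.552 -0.095  0.042] top z 0.04
   topc [ 0.5335 -0.1117  0.0373] ext [0.036 0.032 0.01 ]
candle 647 min [ 0.395 -0.224  0.012] max [ 0.472 -0.151  0.034] top z 0.031
   topc [ 0.434  -0.1877  0.0288] ext [0.076 0.074 0.011]
yel 163 min [ 0.582 -0.086  0.013] max [ 0.623 -0.044  0.06 ] top z 0.058
   topc [ 0.6027 -0.0664  0.0547] ext [0.04  0.039 0.01 ]
red 77 min [ 0.508 -0.287  0.015] max [ 0.536 -0.256  0.044] top z 0.041
   topc [ 0.5234 -0.2699  0.0384] ext [0.023 0.028 0.01 ]
big 167 min [ 0.532 -0.211  0.013] max [ 0.573 -0.169  0.064] top z 0.057
   topc [ 0.5533 -0.19    0.0567] ext [0.039 0.039 0.015]
small 93 min [ 0.515 -0.129  0.014] max [
[... 171 characters left out ...]
[ 0.5517 -0.3511  0.1015] ext [0.019 0.019 0.014]
scene 3666 ((0.6221341490745544, 0.1752883940935135), (0.2668246030807495, 0.35861653089523315), 88.99039459228516) [0.0725 0.0766 0.0818 0.0842 0.0873]
[[0.4410000145435333, 0.04500000178813934], [0.7990000247955322, 0.039000000804662704], [0.8040000200271606, 0.3059999942779541], [0.4449999928474426, 0.31200000643730164]]
top 2980 ((0.6204653978347778, 0.17374098300933838), (0.2637516260147095, 0.3615402281284332), 88.97489929199219) [0.0728 0.0769 0.0815 0.085  0.0891]
[[0.43700000643730164, 0.04500000178813934], [0.7990000247955322, 0.039000000804662704], [0.8040000200271606, 0.3019999861717224], [0.44200000166893005, 0.3089999854564667]]
```

View pics/crop.png

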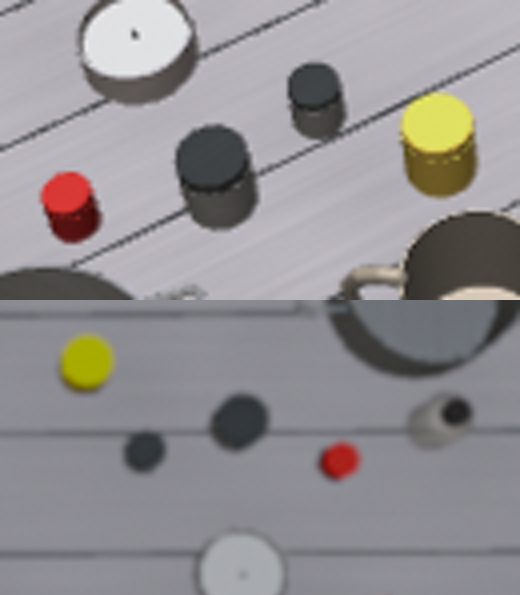

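View pics/crop2.png

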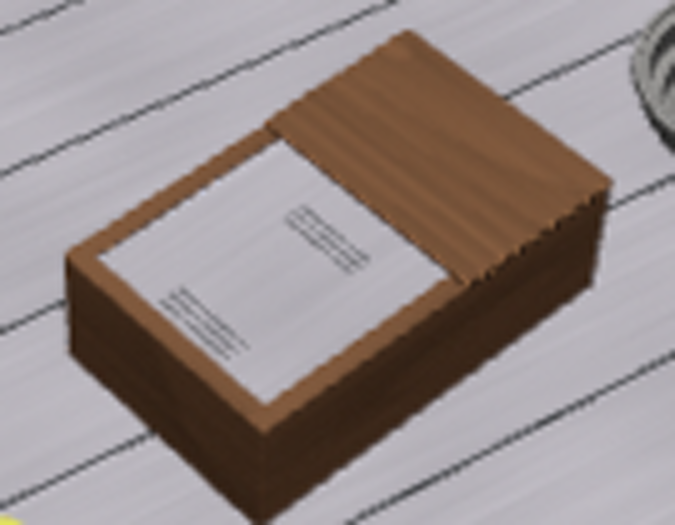

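The crop confirms the larger dark-capped tin (44–45 mm wide, about 50 mm high) at about (0.555,-0.189). The box rectangle fit picked up the bowl, so I'll refine it.

```bash
python3 - <<'E'
import numpy as np,cv2
for n in ['scene','top']:
    d=np.load(f'pics/{n}0.npz');P=d['P'];I=d['img'].astype(int)
    hsv=cv2.cvtColor(d['img'],cv2.COLOR_RGB2HSV)
    z=np.nan_to_num(P[...,2])
    reg=(P[...,0]>.45)&(P[...,0]<.72)&(P[...,1]>-.03)&(P[...,1]<.35)&(z>.06)
    nl,l=cv2.connectedComponents(reg.astype(np.uint8)); k=np.argmax(np.bincount(l[l>0])); m=l==k
    x=P[m]; r=cv2.minAreaRect(x[:,:2].astype(np.float32)); print(n,m.sum(),r,cv2.boxPoints(r).round(4).tolist())
    # deck and hatch heights
    sat=hsv[...,1]
    hm=m&(sat<60); bm=m&(sat>=60)
    print(' hatch z',np.percentile(P[hm][:,2],[10,50,90]).round(4), cv2.minAreaRect(P[hm][:,:2].astype(np.float32)), 'brown z',np.percentile(P[bm][:,2],[25,50,75]).round(4))
E
```

```text
scene 4770 ((0.5376278758049011, 0.1768840104341507), (0.15444821119308472, 0.2486163079738617), 9.223166465759277) [[0.4415000081062317, 0.287200003862381], [0.4812999963760376, 0.04179999977350235], [0.6338000297546387, 0.066600002348423], [0.5939000248908997, 0.31200000643730164]]
 hatch z [0.0689 0.0715 0.0741] ((0.5308082103729248, 0.18217435479164124), (0.14357388019561768, 0.24416865408420563), 4.82181978225708) brown z [0.0794 0.0823 0.0842]
top 3647 ((0.5352809429168701, 0.17433319985866547), (0.15108269453048706, 0.2441655546426773), 9.609320640563965) [[0.44040000438690186, 0.28209999203681946], [0.4812000095844269, 0.0414000004529953], [0.6301000118255615, 0.066600002348423], [0.5893999934196472, 0.30730000138282776]]
 hatch z [0.0675 0.0721 0.0777] ((0.5353842377662659, 0.17432181537151337), (0.14823013544082642, 0.24460940062999725), 9.250070571899414) brown z [0.0805 0.0832 0.0857]
```

```bash
cat >> h.py <<'E'
YAW=np.radians(9.4); O=np.array([0.5443,0.126,0.0])
def bx(x,y,z,O=O,yaw=YAW):
    c,s=np.cos(yaw),np.sin(yaw); return np.array([O[0]+c*x-s*y,O[1]+s*x+c*y,z])
def tob(p,O=O,yaw=YAW):
    c,s=np.cos(yaw),np.sin(yaw); d=np.asarray(p)[...,:2]-O[:2]; return np.stack([c*d[...,0]+s*d[...,1],-s*d[...,0]+c*d[...,1],np.asarray(p)[...,2]],-1)
def goalR(yaw): # tool y along +-(cos,sin), x down; choose nearest
    out=[]
    for y in (np.array([np.cos(yaw),np.sin(yaw),0]),-np.array([np.cos(yaw),np.sin(yaw),0])):
        x=np.array([0,0,-1.]); out.append(np.stack([x,y,np.cross(x,y)],1))
    return out
def rel(goal,yaw=None):
    s=robot.read_state(); T=Tool(s); A=T[:3,:3]
    print('t',round(s['time_s'],2),'pos',s['ee_pos'].round(4),'box',tob(s['ee_pos']).round(4),'f',s['ft_force'].round(2),'w',round(s['gripper_width'],3),'j1,j6',s['joints'][[0,5]].round(2))
    print(' tool y axis',A[:,1].round(3),'x',A[:,0].round(4))
    if goal is not None: print(' translation',(A.T@(np.asarray(goal)-s['ee_pos'])/0.1).round(3))
    if yaw is not None:
        for G in goalR(yaw): print(' dr',(R.from_matrix(A.T@G).as_rotvec()/np.pi).round(4))
E
python3 - <<'E'
from h import *
rel(bx(0,-40,0.0)*0+bx(0,-0.040,0.20),YAW)
E
```

```text
t 0.55 pos [0.2    0.5657 0.2357] box [-0.2679  0.49    0.2357] f [-0.29  0.12 -0.49] w 1.003 j1,j6 [ 1.15 -0.09]
 tool y axis [0.333 0.943 0.   ] x [-0.  0. -1.]
 translation [ 0.356 -3.348  4.905]
 dr [ 0.3396 -0.      0.    ]
 dr [-0.6604 -0.     -0.    ]
```

arm_command:
  translation:
    - [0.04,-0.33,0.49]
    - [0.07,-0.67,0.98]
    - [0.07,-0.67,0.98]
  dr:
    - [0,0,0]
    - [0,0,0]
    - [0,0,0]
  grip: [0,0,0]
  grip_force: 10

```text
time_s: 0.92
ee_pos: [0.2721, 0.4672, 0.2283]
ee_rot: [0.269, 1.553, -0.271]
ft_force: [-0.3, 0.5, 0.0]
gripper_width: 0.728
```

arm_command:
  translation:
    - [0.04,-0.33,0.49]
    - [0.07,-0.67,0.98]
    - [0.07,-0.67,0.98]
  dr:
    - [0,0,0]
    - [0,0,0]
    - [0,0,0]
  grip: [0,0,0]

```text
time_s: 1.3
ee_pos: [0.3419, 0.372, 0.2217]
ee_rot: [0.27, 1.553, -0.27]
ft_force: [-0.2, -0.1, -0.6]
gripper_width: 0.409
```

arm_command:
  translation:
    - [0.04,-0.33,0.49]
    - [0.07,-0.67,0.98]
    - [0.07,-0.67,0.98]
  dr:
    - [0,0,0]
    - [0,0,0]
    - [0,0,0]
  grip: [0,0,0]

```text
time_s: 1.68
ee_pos: [0.4116, 0.2767, 0.2147]
ee_rot: [0.27, 1.554, -0.27]
ft_force: [-0.2, 0.3, 0.2]
gripper_width: 0.08
```

arm_command:
  translation:
    - [0.0,-0.33,0.49]
    - [0,-0.67,0.98]
    - [0,-0.67,0.98]
    - [0,-0.67,0.98]
    - [0,-0.67,0.98]
    - [0,-0.67,0.98]
    - [0,-0.67,0.98]
    - [0,-0.67,0.98]
  dr:
    - [0.056,0,0]
    - [0.112,0,0]
    - [0.168,0,0]
    - [0.224,0,0]
    - [0.28,0,0]
    - [0.336,0,0]
    - [0.34,0,0]
    - [0.34,0,0]
  grip: [0,0,0,0,0,0,0,0]

```text
time_s: 2.68
ee_pos: [0.48, 0.1836, 0.2148]
ee_rot: [1.085, 1.284, -1.084]
ft_force: [0.1, 0.3, -0.0]
gripper_width: 0.005
```

```bash
python3 - <<'E'
from h import *
rel(bx(0,-0.040,0.16),YAW)
s=robot.read_state();p=cams.camera('wrist');save(p['image'],'w1');np.savez('pics/w1.npz',P=cloud(p,s),img=p['image'],T=W(p,s),K=p['camera_matrix'])
E
```

```text
t 2.67 pos [0.48   0.1836 0.2148] box [-0.054   0.0674  0.2148] f [ 0.15  0.25 -0.04] w 0.005 j1,j6 [0.27 0.1 ]
 tool y axis [0.986 0.167 0.   ] x [ 0.e+00  4.e-04 -1.e+00]
 translation [0.547 0.536 1.076]
 dr [ 0.0012 -0.0001 -0.    ]
 dr [-9.988e-01  1.000e-04 -2.000e-04]
```

View pics/w1.png

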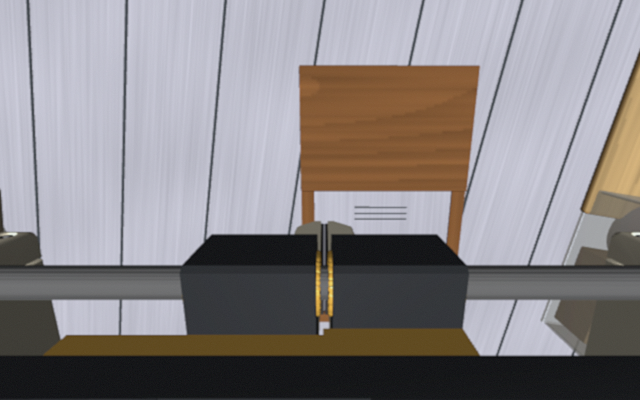

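The wrist view shows the deck at columns 300–478, rows 66–190, with the hatch and ribs below it. I'll refine the box pose from the deck corners.

```bash
python3 - <<'E'
from h import *
d=np.load('pics/w1.npz');P=d['P'];I=d['img'];K=d['K'];T=d['T']
hsv=cv2.cvtColor(I,cv2.COLOR_RGB2HSV)
m=((hsv[...,1]>90)&(P[...,2]>.075)&(P[...,2]<.1)).astype(np.uint8); m[215:]=0; m[:,490:]=0
n,l,st,_=cv2.connectedComponentsWithStats(m); k=1+np.argmax(st[1:,4]); m=l==k
print(st[k])
ys,xs=np.nonzero(m)
def back(u,v,z):
    r=T[:3,:3]@np.array([(u-K[0,2])/K[0,0],-(v-K[1,2])/K[1,1],-1]); t=(z-T[2,3])/r[2]; return T[:3,3]+r*t
mm=m&(np.arange(400)[:,None]<186)
pts=np.array([back(u,v,.084)[:2] for v,u in zip(*np.nonzero(mm))],np.float32)
r=cv2.minAreaRect(pts);print(r,cv2.boxPoints(r).round(4).tolist(), np.nanmedian(P[mm][:,2]))
# front deck edge row and back edge per col
for u in (320,390,450):
    col=np.nonzero(m[:,u])[0];print(u,col.min(),col.max(),tob(back(u,col.min()-.5,.084)).round(4),tob(back(u,col.max()+.5,.084)).round(4))
for v in (90,120,150,180):
    row=np.nonzero(m[v])[0];print(v,row.min(),row.max(),tob(back(row.min()-.5,v,.084)).round(4),tob(back(row.max()+.5,v,.084)).round(4))
E
```

```text
[  300    66   179   149 21821]
((0.5234357118606567, 0.2467675358057022), (0.14861109852790833, 0.10019954293966293), 9.651830673217773) [[0.44179999828338623, 0.28369998931884766], [0.4586000144481659, 0.18490000069141388], [0.6050999760627747, 0.20980000495910645], [0.5882999897003174, 0.3086000084877014]] 0.08335620190066878
320 66 189 [-0.0575  0.1728  0.084 ] [-0.0573  0.0681  0.084 ]
390 66 189 [1.00e-04 1.73e-01 8.40e-02] [0.0057 0.0683 0.084 ]
450 66 214 [0.0495 0.1733 0.084 ] [0.0621 0.045  0.084 ]
90 300 475 [-0.0746  0.1535  0.084 ] [0.0728 0.1541 0.084 ]
120 301 472 [-0.0741  0.129   0.084 ] [0.0731 0.1297 0.084 ]
150 301 469 [-0.0744  0.1034  0.084 ] [0.0734 0.1041 0.084 ]
180 302 466 [-0.0739  0.0767  0.084 ] [0.0737 0.0774 0.084 ]
```

```bash
sed -i 's/^YAW=.*/YAW=np.radians(9.5); O=np.array([0.544,0.1272,0.0])/' h.py; python3 - <<'E'
from h import *
rel(bx(0,-0.042,0.12),YAW)
E
```

```text
t 2.73 pos [0.48   0.1833 0.2147] box [-0.0538  0.0659  0.2147] f [-0.26  0.2   0.5 ] w 0.006 j1,j6 [0.26 0.1 ]
 tool y axis [0.986 0.166 0.   ] x [ 1.e-04  3.e-04 -1.e+00]
 translation [0.947 0.537 1.08 ]
 dr [ 0.0004 -0.0001 -0.    ]
 dr [-9.996e-01  0.000e+00 -1.000e-04]
```

arm_command:
  translation:
    - [0,0.25,0.5]
    - [0.3,0.53,1.0]
    - [0.8,0.53,1.0]
    - [0.94,0.54,1.0]
    - [0.94,0.54,1.0]
  dr:
    - [0,0,0]
    - [0,0,0]
    - [0,0,0]
    - [0,0,0]
    - [0,0,0]
  grip: [0,0,0,0,0]

```text
time_s: 3.35
ee_pos: [0.5488, 0.093, 0.1201]
ee_rot: [1.086, 1.284, -1.089]
ft_force: [-0.8, 0.1, 0.8]
gripper_width: 0.005
```

arm_command:
  translation:
    - [0.05,0,0.08]
    - [0.12,0,0.08]
    - [0.16,0,0.08]
    - [0.18,0,0.08]
    - [0.18,0,0.08]
  dr:
    - [0,0,0]
    - [0,0,0]
    - [0,0,0]
    - [0,0,0]
    - [0,0,0]
  grip: [0,0,0,0,0]

```text
time_s: 3.98
ee_pos: [0.5509, 0.0847, 0.1025]
ee_rot: [1.088, 1.282, -1.088]
ft_force: [-0.8, 0.5, -0.1]
gripper_width: 0.005
```

```bash
python3 - <<'E'
from h import *
rel(bx(0,-0.042,0.102),YAW)
for n in ['scene']:
    p=cams.camera(n);save(cv2.resize(p['image'][100:270,290:440],None,fx=4,fy=4)[:600],'s2')
E
```

```text
t 3.98 pos [0.5509 0.0847 0.1025] box [-0.0002 -0.0431  0.1025] f [-0.81  0.5  -0.13] w 0.005 j1,j6 [ 0.06 -0.1 ]
 tool y axis [ 0.987  0.162 -0.   ] x [-3.e-04  0.e+00 -1.e+00]
 translation [ 0.005  0.002 -0.011]
 dr [-0.0009 -0.      0.0001]
 dr [9.991e-01 1.000e-04 0.000e+00]
```

View pics/s2.png

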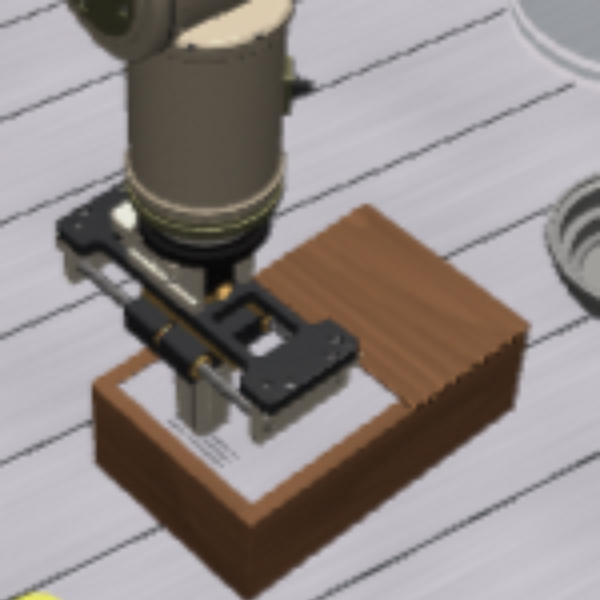

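arm_command:
  translation:
    - [0.03,0,0]
    - [0.06,0,0]
    - [0.06,0,0]
  dr:
    - [0,0,0]
    - [0,0,0]
    - [0,0,0]
  grip: [0,0,0]

```text
time_s: 4.4
ee_pos: [0.5507, 0.0846, 0.0962]
ee_rot: [1.088, 1.282, -1.089]
ft_force: [-0.4, 0.3, 0.1]
gripper_width: 0.006
```

arm_command:
  translation:
    - [0.01,0,0]
    - [0.01,0,0]
  dr:
    - [0,0,0]
    - [0,0,0]
  grip: [0,0]

```text
time_s: 4.65
ee_pos: [0.551, 0.0845, 0.0956]
ee_rot: [1.088, 1.282, -1.088]
ft_force: [-0.7, 0.3, 0.3]
gripper_width: 0.002
```

arm_command:
  translation:
    - [0.01,0,0]
    - [0.01,0,0]
  dr:
    - [0,0,0]
    - [0,0,0]
  grip: [0,0]

```text
time_s: 4.9
ee_pos: [0.551, 0.0846, 0.0946]
ee_rot: [1.088, 1.282, -1.088]
ft_force: [-0.9, -1.3, 0.0]
gripper_width: -0.0
```

arm_command:
  translation:
    - [0.01,0,0]
    - [0.01,0,0]
  dr:
    - [0,0,0]
    - [0,0,0]
  grip: [0,0]

```text
time_s: 5.15
ee_pos: [0.5509, 0.0846, 0.0935]
ee_rot: [1.088, 1.282, -1.089]
ft_force: [-0.2, -0.4, -0.6]
gripper_width: 0.006
```

arm_command:
  translation:
    - [0.01,0,0]
    - [0.01,0,0]
  dr:
    - [0,0,0]
    - [0,0,0]
  grip: [0,0]

```text
time_s: 5.4
ee_pos: [0.5509, 0.0846, 0.0925]
ee_rot: [1.088, 1.282, -1.088]
ft_force: [-0.5, -0.3, 0.7]
gripper_width: 0.006
```

arm_command:
  translation:
    - [0.007,0,0]
    - [0.007,0,0]
  dr:
    - [0,0,0]
    - [0,0,0]
  grip: [0,0]

```text
time_s: 5.65
ee_pos: [0.5509, 0.0846, 0.0918]
ee_rot: [1.088, 1.282, -1.088]
ft_force: [0.0, 0.2, 1.5]
gripper_width: 0.006
```

arm_command:
  translation:
    - [0.005,0,0]
    - [0.005,0,0]
  dr:
    - [0,0,0]
    - [0,0,0]
  grip: [0,0]

```text
time_s: 5.9
ee_pos: [0.551, 0.0846, 0.0914]
ee_rot: [1.088, 1.282, -1.088]
ft_force: [-0.7, -0.3, -0.8]
gripper_width: 0.003
```

Just noise so far; the tip is at z 0.0744.

arm_command:
  translation:
    - [0.007,0,0]
    - [0.007,0,0]
  dr:
    - [0,0,0]
    - [0,0,0]
  grip: [0,0]

```text
time_s: 6.15
ee_pos: [0.551, 0.0846, 0.0906]
ee_rot: [1.088, 1.282, -1.088]
ft_force: [-0.4, -0.6, -0.3]
gripper_width: 0.007
```

arm_command:
  translation:
    - [0.007,0,0]
    - [0.007,0,0]
  dr:
    - [0,0,0]
    - [0,0,0]
  grip: [0,0]

```text
time_s: 6.4
ee_pos: [0.551, 0.0846, 0.09]
ee_rot: [1.088, 1.282, -1.088]
ft_force: [-0.4, 0.2, -0.2]
gripper_width: 0.008
```

arm_command:
  translation:
    - [0.008,0,0]
    - [0.008,0,0]
  dr:
    - [0,0,0]
    - [0,0,0]
  grip: [0,0]

```text
time_s: 6.65
ee_pos: [0.551, 0.0845, 0.0891]
ee_rot: [1.088, 1.282, -1.089]
ft_force: [0.6, -0.6, 0.2]
gripper_width: 0.003
```

arm_command:
  translation:
    - [0.006,0,0]
    - [0.006,0,0]
  dr:
    - [0,0,0]
    - [0,0,0]
  grip: [0,0]

```text
time_s: 6.9
ee_pos: [0.5511, 0.0846, 0.0888]
ee_rot: [1.088, 1.282, -1.088]
ft_force: [-1.2, -1.3, 1.6]
gripper_width: 0.008
```

arm_command:
  translation:
    - [0.005,0,0]
    - [0.005,0,0]
  dr:
    - [0,0,0]
    - [0,0,0]
  grip: [0,0]

```text
time_s: 7.15
ee_pos: [0.5511, 0.0846, 0.0884]
ee_rot: [1.088, 1.282, -1.088]
ft_force: [-2.6, -0.7, 5.2]
gripper_width: 0.009
```

arm_command:
  translation:
    - [0.005,0,0]
    - [0.008,0,0]
    - [0.008,0,0]
  dr:
    - [0,0,0]
    - [0,0,0]
    - [0,0,0]
  grip: [0,0,0]

```text
time_s: 7.52
ee_pos: [0.5512, 0.0845, 0.088]
ee_rot: [1.088, 1.282, -1.088]
ft_force: [-4.3, -0.7, 9.1]
gripper_width: 0.006
```

arm_command:
  translation:
    - [0.003,-0.004,0]
    - [0.005,-0.006,0]
    - [0.005,-0.006,0]
  dr:
    - [0,0,0]
    - [0,0,0]
    - [0,0,0]
  grip: [0,0,0]

```text
time_s: 7.9
ee_pos: [0.5511, 0.0845, 0.088]
ee_rot: [1.089, 1.281, -1.087]
ft_force: [-3.4, -0.5, 8.6]
gripper_width: 0.001
```

arm_command:
  translation:
    - [0.003,-0.005,0]
    - [0.006,-0.01,0]
    - [0.006,-0.01,0]
  dr:
    - [0,0,0]
    - [0,0,0]
    - [0,0,0]
  grip: [0,0,0]

```text
time_s: 8.28
ee_pos: [0.551, 0.0845, 0.0879]
ee_rot: [1.09, 1.279, -1.086]
ft_force: [-1.4, 0.7, 9.5]
gripper_width: 0.006
```

arm_command:
  translation:
    - [0.004,0,0]
    - [0.007,0,0]
    - [0.007,0,0]
  dr:
    - [0,0,0]
    - [0,0,0]
    - [0,0,0]
  grip: [0,0,0]

```text
time_s: 8.65
ee_pos: [0.551, 0.0845, 0.0876]
ee_rot: [1.09, 1.279, -1.086]
ft_force: [-1.9, -0.3, 11.6]
gripper_width: 0.006
```

arm_command:
  translation:
    - [0.004,0,0]
    - [0.004,0,-0.02]
    - [0.004,0,-0.04]
    - [0.004,0,-0.06]
    - [0.004,0,-0.08]
  dr:
    - [0,0,0]
    - [0,0,0]
    - [0,0,0]
    - [0,0,0]
    - [0,0,0]
  grip: [0,0,0,0,0]

```text
time_s: 9.28
ee_pos: [0.5499, 0.0911, 0.0874]
ee_rot: [1.089, 1.278, -1.087]
ft_force: [-1.5, -5.8, 14.0]
gripper_width: 0.004
```

```bash
python3 - <<'E'
from h import *
rel(None)
p=cams.camera('scene');save(cv2.resize(p['image'][140:250,300:430],None,fx=5,fy=5),'s3')
E
```

```text
t 9.28 pos [0.5499 0.0911 0.0874] box [-0.0001 -0.0366  0.0874] f [-1.5  -5.75 14.02] w 0.004 j1,j6 [ 0.07 -0.09]
 tool y axis [0.987 0.162 0.003] x [ 0.0038 -0.0017 -1.    ]
```

View pics/s3.png

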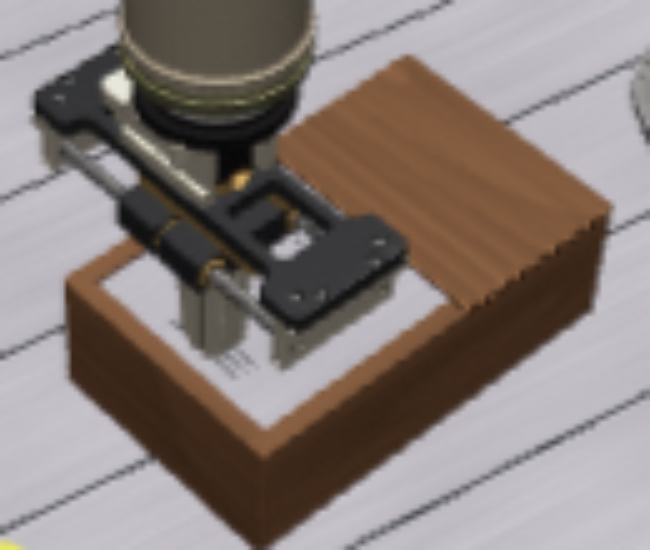

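arm_command:
  translation:
    - [-0.003,0,-0.02]
    - [-0.003,0,-0.04]
    - [-0.003,0,-0.06]
    - [-0.003,0,-0.08]
    - [-0.003,0,-0.1]
    - [-0.003,0,-0.12]
  dr:
    - [0,0,0]
    - [0,0,0]
    - [0,0,0]
    - [0,0,0]
    - [0,0,0]
    - [0,0,0]
  grip: [0,0,0,0,0,0]

```text
time_s: 10.07
ee_pos: [0.548, 0.103, 0.0875]
ee_rot: [1.089, 1.278, -1.087]
ft_force: [-2.0, -5.8, 12.7]
gripper_width: 0.004
```

```bash
python3 - <<'E'
from h import *
rel(None)
p=cams.camera('scene');save(cv2.resize(p['image'][140:250,300:430],None,fx=5,fy=5),'s4')
E
```

```text
t 10.07 pos [0.548  0.103  0.0875] box [-0.0001 -0.0245  0.0875] f [-1.97 -5.79 12.7 ] w 0.004 j1,j6 [ 0.1  -0.07]
 tool y axis [0.987 0.162 0.003] x [ 0.0038 -0.0016 -1.    ]
```

View pics/s4.png

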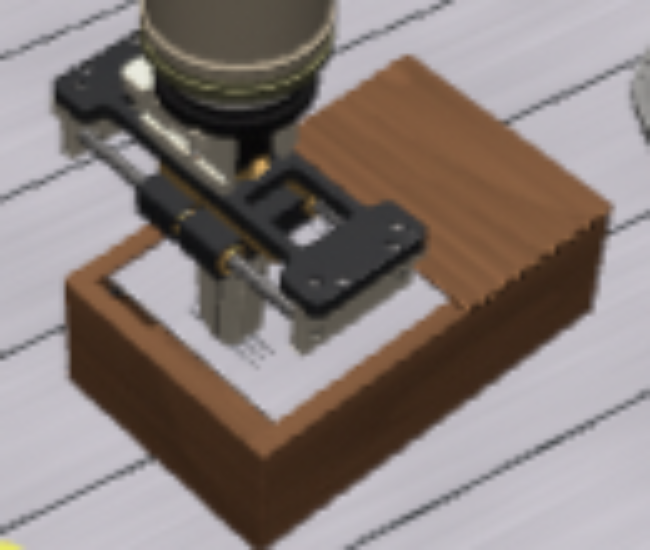

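arm_command:
  translation:
    - [0,0,-0.03]
    - [0,0,-0.06]
    - [0,0,-0.09]
    - [0,0,-0.12]
    - [0,0,-0.15]
    - [0,0,-0.18]
    - [0,0,-0.21]
  dr:
    - [0,0,0]
    - [0,0,0]
    - [0,0,0]
    - [0,0,0]
    - [0,0,0]
    - [0,0,0]
    - [0,0,0]
  grip: [0,0,0,0,0,0,0]

```text
time_s: 11.0
ee_pos: [0.5444, 0.1238, 0.0875]
ee_rot: [1.089, 1.278, -1.087]
ft_force: [-1.8, -5.9, 12.9]
gripper_width: 0.005
```

arm_command:
  translation:
    - [0,0,-0.03]
    - [0,0,-0.06]
    - [0,0,-0.09]
    - [0,0,-0.12]
    - [0,0,-0.15]
    - [0,0,-0.18]
    - [0,0,-0.21]
    - [0,0,-0.24]
  dr:
    - [0,0,0]
    - [0,0,0]
    - [0,0,0]
    - [0,0,0]
    - [0,0,0]
    - [0,0,0]
    - [0,0,0]
    - [0,0,0]
  grip: [0,0,0,0,0,0,0,0]

```text
time_s: 12.0
ee_pos: [0.5404, 0.1476, 0.0874]
ee_rot: [1.089, 1.278, -1.087]
ft_force: [-2.6, -4.9, 13.8]
gripper_width: 0.005
```

arm_command:
  translation:
    - [0,0,-0.03]
    - [0,0,-0.06]
    - [0,0,-0.09]
    - [0,0,-0.12]
    - [0,0,-0.14]
  dr:
    - [0,0,0]
    - [0,0,0]
    - [0,0,0]
    - [0,0,0]
    - [0,0,0]
  grip: [0,0,0,0,0]

```text
time_s: 12.62
ee_pos: [0.5381, 0.1615, 0.0874]
ee_rot: [1.089, 1.278, -1.087]
ft_force: [-2.6, -7.3, 13.7]
gripper_width: 0.006
```

```bash
python3 - <<'E'
from h import *
rel(None)
p=cams.camera('scene');save(cv2.resize(p['image'][140:250,300:430],None,fx=5,fy=5),'s5')
E
```

```text
t 12.62 pos [0.5381 0.1615 0.0874] box [-0.0001  0.0348  0.0874] f [-2.6  -7.3  13.67] w 0.006 j1,j6 [0.2  0.04]
 tool y axis [0.987 0.162 0.003] x [ 0.0031 -0.0013 -1.    ]
```

View pics/s5.png

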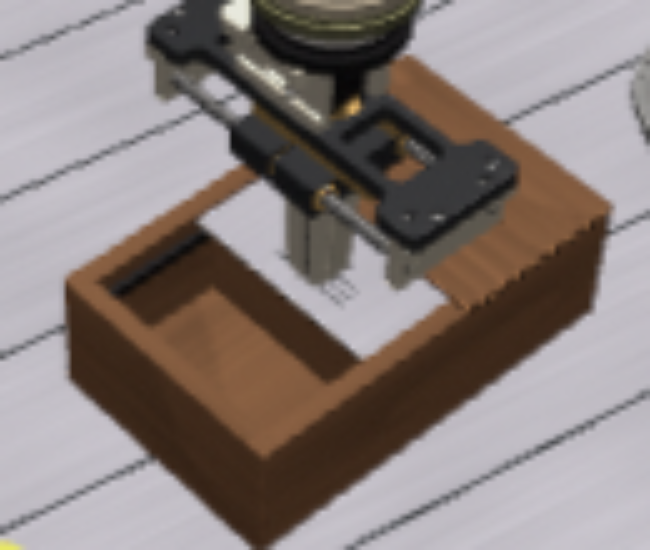

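arm_command:
  translation:
    - [-0.002,0,-0.015]
    - [-0.002,0,-0.03]
    - [-0.002,0,-0.04]
  dr:
    - [0,0,0]
    - [0,0,0]
    - [0,0,0]
  grip: [0,0,0]

```text
time_s: 13.05
ee_pos: [0.5375, 0.1654, 0.0875]
ee_rot: [1.089, 1.278, -1.087]
ft_force: [-2.5, -6.0, 12.6]
gripper_width: 0.005
```

arm_command:
  translation:
    - [-0.002,0,-0.015]
    - [-0.002,0,-0.03]
    - [-0.002,0,-0.03]
  dr:
    - [0,0,0]
    - [0,0,0]
    - [0,0,0]
  grip: [0,0,0]

```text
time_s: 13.42
ee_pos: [0.537, 0.1681, 0.0876]
ee_rot: [1.089, 1.278, -1.087]
ft_force: [-1.9, -6.7, 12.0]
gripper_width: 0.004
```

arm_command:
  translation:
    - [0,0,-0.015]
    - [0,0,-0.03]
    - [0,0,-0.03]
  dr:
    - [0,0,0]
    - [0,0,0]
    - [0,0,0]
  grip: [0,0,0]

```text
time_s: 13.8
ee_pos: [0.537, 0.1707, 0.0877]
ee_rot: [1.089, 1.277, -1.087]
ft_force: [-0.3, -9.3, 10.9]
gripper_width: -0.0
```

```bash
python3 - <<'E'
from h import *
rel(None)
p=cams.camera('scene');save(cv2.resize(p['image'][140:250,300:430],None,fx=5,fy=5),'s6')
s=robot.read_state();p=cams.camera('wrist');save(p['image'],'w6')
E
```

```text
t 13.8 pos [0.537  0.1707 0.0877] box [0.0003 0.0441 0.0877] f [-0.34 -9.3  10.91] w -0.0 j1,j6 [0.22 0.06]
 tool y axis [0.987 0.162 0.004] x [ 0.0041 -0.002  -1.    ]
```

View pics/s6.png

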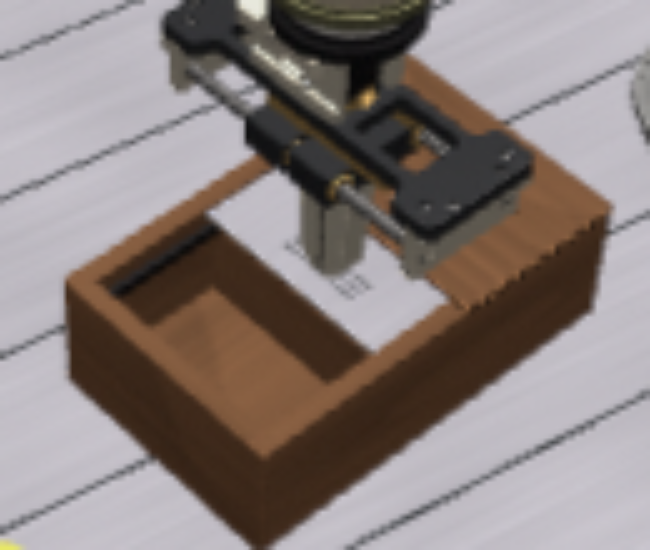

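arm_command:
  translation:
    - [-0.03,0,0.01]
    - [-0.3,0,0.02]
    - [-0.7,-0.03,0.3]
    - [-0.9,-0.07,0.7]
    - [-0.9,-0.11,1.0]
  dr:
    - [0,0,0]
    - [0,0,0]
    - [0,0,0]
    - [0,0,0]
    - [0,0,0]
  grip: [0,0,0,0.2,0.4]

```text
time_s: 14.52
ee_pos: [0.5417, 0.0707, 0.178]
ee_rot: [1.09, 1.279, -1.086]
ft_force: [0.6, -0.2, -0.0]
gripper_width: 0.167
```

arm_command:
  translation:
    - [0,-0.06,0.5]
    - [0,-0.11,1.0]
    - [0,-0.11,1.0]
  dr:
    - [0,0,0]
    - [0,0,0]
    - [0,0,0]
  grip: [0.75,0.75,0.75]

```text
time_s: 14.9
ee_pos: [0.5455, -0.0317, 0.1754]
ee_rot: [1.091, 1.28, -1.092]
ft_force: [-0.5, 0.1, 0.6]
gripper_width: 0.497
```

arm_command:
  translation:
    - [0,-0.06,0.5]
    - [0,-0.11,1.0]
    - [0,-0.11,1.0]
  dr:
    - [0,0,0]
    - [0,0,0]
    - [0,0,0]
  grip: [0.75,0.75,0.75]

```text
time_s: 15.28
ee_pos: [0.551, -0.1312, 0.1754]
ee_rot: [1.09, 1.281, -1.091]
ft_force: [-0.4, 0.3, -0.2]
gripper_width: 0.745
```

```bash
python3 - <<'E'
from h import *
rel([0.555,-0.189,0.12],YAW)
s=robot.read_state();p=cams.camera('wrist');save(p['image'],'w7');np.savez('pics/w7.npz',P=cloud(p,s),img=p['image'],T=W(p,s),K=p['camera_matrix'])
p=cams.camera('scene');save(cv2.resize(p['image'][140:250,300:430],None,fx=5,fy=5),'s7')
E
```

```text
t 15.28 pos [ 0.551  -0.1312  0.1754] box [-0.0358 -0.256   0.1754] f [-0.42  0.29 -0.16] w 0.745 j1,j6 [-0.32 -0.48]
 tool y axis [ 0.987  0.159 -0.   ] x [-5.e-04 -1.e-04 -1.e+00]
 translation [ 0.554 -0.052  0.577]
 dr [-0.0019  0.      0.0002]
 dr [ 9.981e-01  2.000e-04 -0.000e+00]
```

View pics/w7.png

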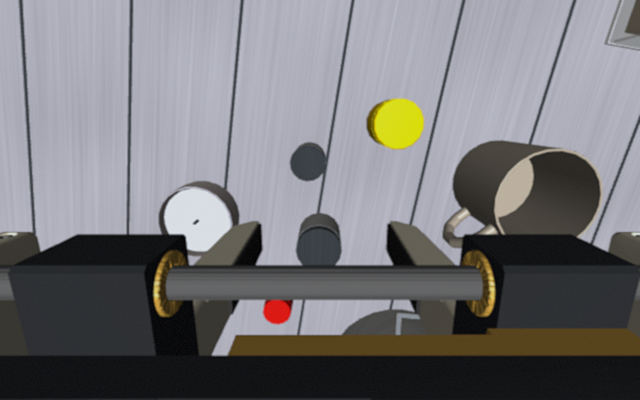

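View pics/s7.png

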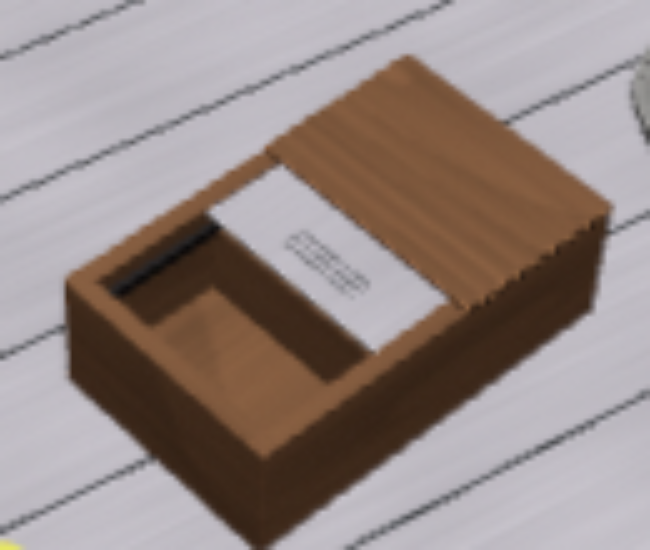

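The wrist view shows the big tin at (319,245), between the fingers, with the mug on the right at (525,190). In the scene crop the bay is open, with the hatch edge from (208,212) to (372,353).

```bash
python3 - <<'E'
from h import *
d=np.load('pics/w7.npz');P=d['P']
r=P[225:268,290:348]; m=(r[...,2]>.04)&(r[...,2]<.06)
y=r[m]; print('cap',len(y),((y.min(0)+y.max(0))/2).round(4),np.ptp(y,axis=0).round(4),np.median(y[:,2]))
(c,rad)=cv2.minEnclosingCircle(y[:,:2].astype(np.float32));print(c,rad)
# mug, pot near
p=cams.camera('scene');T=p['world_from_camera'];K=p['camera_matrix']
def back(u,v,z):
    r=T[:3,:3]@np.array([(u-K[0,2])/K[0,0],-(v-K[1,2])/K[1,1],-1]); t=(z-T[2,3])/r[2]; return T[:3,3]+r*t
for u,v,z in [(208,212,.072),(372,353,.072),(270,155,.08),(104,290,.08),(266,430,.08),(455,300,.08),(408,56,.084),(612,210,.084)]:
    print((u,v),tob(back(300+u/5-.4,140+v/5-.4,z)).round(4))
rel([0.555,-0.189,0.12],YAW)
E
```

```text
cap 1519 [ 0.5546 -0.1855  0.0458] [0.042  0.0385 0.0116] 0.049230873618340665
(0.5545360445976257, -0.1873869001865387) 0.0217405017465353
(208, 212) [-0.0655  0.0187  0.072 ]
(372, 353) [0.0589 0.017  0.072 ]
(270, 155) [-0.069   0.0653  0.08  ]
(104, 290) [-0.0547 -0.0609  0.08  ]
(266, 430) [ 0.0643 -0.0592  0.08  ]
(455, 300) [0.0658 0.0671 0.08  ]
(408, 56) [-0.0718  0.169   0.084 ]
(612, 210) [0.0779 0.1679 0.084 ]
t 15.43 pos [ 0.551  -0.1279  0.1754] box [-0.0352 -0.2528  0.1754] f [0.05 0.48 0.07] w 0.746 j1,j6 [-0.32 -0.48]
 tool y axis [ 0.987  0.163 -0.001] x [-7.e-04  1.e-03 -1.e+00]
 translation [ 0.553 -0.059  0.61 ]
 dr [-0.0008 -0.0003  0.0002]
 dr [9.992e-01 2.000e-04 5.000e-04]
```

arm_command:
  translation:
    - [0.1,-0.03,0.3]
    - [0.3,-0.06,0.6]
    - [0.6,-0.06,0.6]
    - [0.9,-0.06,0.6]
    - [0.9,-0.06,0.6]
  dr:
    - [0,0,0]
    - [0,0,0]
    - [0,0,0]
    - [0,0,0]
    - [0,0,0]
  grip: [0.75,0.75,0.75,0.75,0.75]

```text
time_s: 16.05
ee_pos: [0.5529, -0.1868, 0.0829]
ee_rot: [1.087, 1.289, -1.089]
ft_force: [-0.5, 1.1, -0.2]
gripper_width: 0.752
```

```bash
python3 - <<'E'
from h import *
rel([0.555,-0.188,0.031],YAW)
s=robot.read_state();p=cams.camera('wrist');save(p['image'],'w8')
E
```

```text
t 16.05 pos [ 0.5529 -0.1868  0.0829] box [-0.043  -0.3112  0.0829] f [-0.46  1.09 -0.21] w 0.752 j1,j6 [-0.41 -0.58]
 tool y axis [ 0.986  0.164 -0.005] x [-0.0054  0.0028 -1.    ]
 translation [0.518 0.021 0.017]
 dr [-0.0004 -0.0012  0.0015]
 dr [0.9996 0.0024 0.0018]
```

View pics/w8.png

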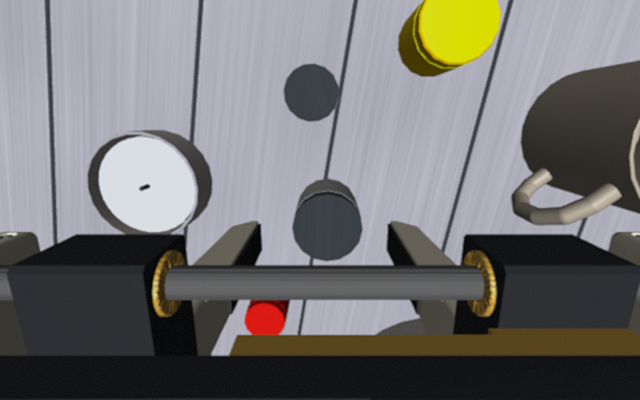

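arm_command:
  translation:
    - [0.2,0.01,0.01]
    - [0.4,0.01,0.01]
    - [0.5,0.01,0.01]
    - [0.515,0.01,0.01]
    - [0.515,0.01,0.01]
  dr:
    - [0,0,0]
    - [0,0,0]
    - [0,0,0]
    - [0,0,0]
    - [0,0,0]
  grip: [0.75,0.75,0.75,0.75,0.75]

```text
time_s: 16.73
ee_pos: [0.5562, -0.1904, 0.0345]
ee_rot: [1.089, 1.282, -1.088]
ft_force: [-0.7, -0.6, -0.1]
gripper_width: 0.753
```

arm_command:
  translation:
    - [0,0,0]
    - [0,0,0]
    - [0,0,0]
    - [0,0,0]
    - [0,0,0]
  dr:
    - [0,0,0]
    - [0,0,0]
    - [0,0,0]
    - [0,0,0]
    - [0,0,0]
  grip: [0.4,0.4,0.4,0.4,0.4]
  grip_force: 12

```text
time_s: 17.35
ee_pos: [0.5562, -0.1904, 0.0346]
ee_rot: [1.088, 1.281, -1.088]
ft_force: [-1.4, 0.4, 3.3]
gripper_width: 0.466
```

```bash
python3 - <<'E'
from h import *
rel([0.555,-0.188,0.031],YAW)
E
```

```text
t 17.35 pos [ 0.5562 -0.1904  0.0346] box [-0.0404 -0.3152  0.0346] f [-1.37  0.39  3.33] w 0.466 j1,j6 [-0.42 -0.58]
 tool y axis [0.987 0.162 0.   ] x [ 3.e-04 -2.e-04 -1.e+00]
 translation [ 0.036 -0.008 -0.025]
 dr [-0.0009  0.0001 -0.0001]
 dr [ 9.991e-01 -1.000e-04 -1.000e-04]
```

arm_command:
  translation:
    - [0,0,0]
    - [-0.1,0,0]
    - [-0.4,0,0]
    - [-0.8,0,0]
    - [-1.0,0,0]
  dr:
    - [0,0,0]
    - [0,0,0]
    - [0,0,0]
    - [0,0,0]
    - [0,0,0]
  grip: [0.35,0.35,0.35,0.35,0.35]
  grip_force: 15

```text
time_s: 17.98
ee_pos: [0.5572, -0.1907, 0.1372]
ee_rot: [1.089, 1.278, -1.087]
ft_force: [0.8, -0.0, -1.6]
gripper_width: 0.462
```

```bash
python3 - <<'E'
from h import *
rel(bx(0,-0.0225,0.16),YAW)
s=robot.read_state();p=cams.camera('scene');save(p['image'][100:350,150:450],'s9')
E
```

```text
t 17.98 pos [ 0.5572 -0.1907  0.1372] box [-0.0395 -0.3157  0.1372] f [ 0.8  -0.   -1.61] w 0.462 j1,j6 [-0.42 -0.58]
 tool y axis [0.987 0.162 0.003] x [ 0.0032 -0.0014 -1.    ]
 translation [-0.232  0.387 -2.933]
 dr [-0.0009  0.0006 -0.0009]
 dr [ 9.991e-01 -1.500e-03 -9.000e-04]
```

View pics/s9.png

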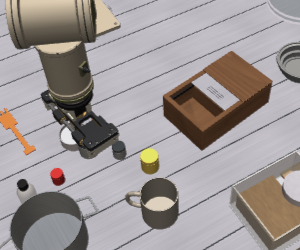

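arm_command:
  translation:
    - [-0.1,0.06,-0.3]
    - [-0.23,0.13,-0.8]
    - [-0.23,0.13,-0.98]
  dr:
    - [0,0,0]
    - [0,0,0]
    - [0,0,0]
  grip: [0.35,0.35,0.35]

```text
time_s: 18.4
ee_pos: [0.553, -0.0893, 0.1573]
ee_rot: [1.088, 1.282, -1.087]
ft_force: [0.1, -0.1, -0.6]
gripper_width: 0.465
```

arm_command:
  translation:
    - [0,0.06,-0.45]
    - [0,0.13,-0.9]
    - [0,0.13,-0.98]
  dr:
    - [0,0,0]
    - [0,0,0]
    - [0,0,0]
  grip: [0.35,0.35,0.35]

```text
time_s: 18.77
ee_pos: [0.5491, 0.0095, 0.156]
ee_rot: [1.086, 1.285, -1.087]
ft_force: [1.4, 0.3, -1.2]
gripper_width: 0.464
```

arm_command:
  translation:
    - [0,0.06,-0.45]
    - [0,0.13,-0.85]
    - [0,0.13,-0.97]
    - [0,0.13,-0.97]
    - [0,0.13,-0.97]
  dr:
    - [0,0,0]
    - [0,0,0]
    - [0,0,0]
    - [0,0,0]
    - [0,0,0]
  grip: [0.35,0.35,0.35,0.35,0.35]

```text
time_s: 19.4
ee_pos: [0.5471, 0.1038, 0.157]
ee_rot: [1.088, 1.281, -1.09]
ft_force: [0.2, -0.0, -1.3]
gripper_width: 0.461
```

```bash
python3 - <<'E'
from h import *
rel(bx(0,-0.0225,0.042),YAW)
s=robot.read_state();p=cams.camera('scene');save(cv2.resize(p['image'][110:250,290:440],None,fx=4,fy=4),'s10')
E
```

```text
t 19.4 pos [0.5471 0.1038 0.157 ] box [-0.0008 -0.0236  0.157 ] f [ 0.21 -0.05 -1.3 ] w 0.461 j1,j6 [ 0.1  -0.07]
 tool y axis [ 0.987  0.161 -0.   ] x [-4.e-04 -7.e-04 -1.e+00]
 translation [ 1.15   0.009 -0.012]
 dr [-0.0013  0.0002  0.0002]
 dr [ 9.987e-01  2.000e-04 -3.000e-04]
```

View pics/s10.png

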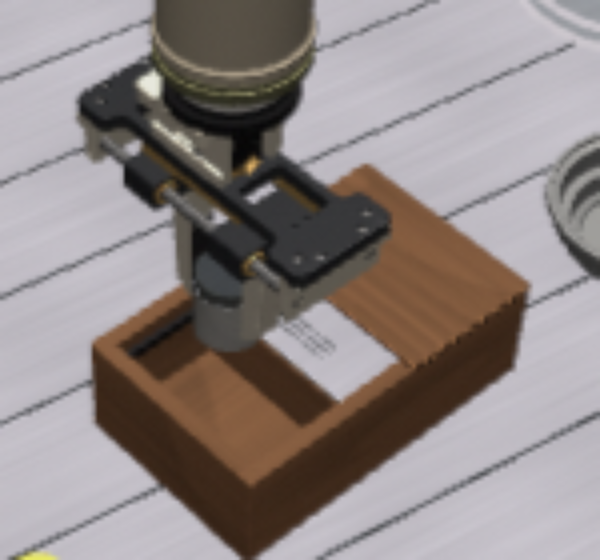

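arm_command:
  translation:
    - [0.2,0.01,-0.02]
    - [0.5,0.01,-0.02]
    - [0.8,0.01,-0.02]
    - [1.0,0.01,-0.02]
    - [1.0,0.01,-0.02]
  dr:
    - [0,0,0]
    - [0,0,0]
    - [0,0,0]
    - [0,0,0]
    - [0,0,0]
  grip: [0.35,0.35,0.35,0.35,0.35]

```text
time_s: 20.08
ee_pos: [0.5458, 0.1069, 0.0548]
ee_rot: [1.086, 1.285, -1.092]
ft_force: [-0.7, 0.1, -1.2]
gripper_width: 0.465
```

arm_command:
  translation:
    - [0.06,0,0]
    - [0.12,0,0]
    - [0.14,0,0]
    - [0.14,0,0]
  dr:
    - [0,0,0]
    - [0,0,0]
    - [0,0,0]
    - [0,0,0]
  grip: [0.35,0.35,0.35,0.35]

```text
time_s: 20.58
ee_pos: [0.5478, 0.1074, 0.0435]
ee_rot: [1.088, 1.282, -1.088]
ft_force: [-0.7, -0.7, -0.3]
gripper_width: 0.462
```

arm_command:
  translation:
    - [0.01,0,0]
    - [0.02,0,0]
    - [0.025,0,0]
    - [0.025,0,0]
  dr:
    - [0,0,0]
    - [0,0,0]
    - [0,0,0]
    - [0,0,0]
  grip: [0.35,0.35,0.35,0.35]

```text
time_s: 21.08
ee_pos: [0.5477, 0.1073, 0.0408]
ee_rot: [1.088, 1.282, -1.088]
ft_force: [-0.2, -0.2, -0.5]
gripper_width: 0.465
```

arm_command:
  translation:
    - [0.005,0,0]
    - [0.008,0,0]
    - [0.008,0,0]
  dr:
    - [0,0,0]
    - [0,0,0]
    - [0,0,0]
  grip: [0.35,0.35,0.35]

```text
time_s: 21.45
ee_pos: [0.5477, 0.1073, 0.04]
ee_rot: [1.088, 1.282, -1.088]
ft_force: [0.2, 0.1, -1.1]
gripper_width: 0.463
```

arm_command:
  translation:
    - [0.003,0,0]
    - [0.006,0,0]
    - [0.006,0,0]
  dr:
    - [0,0,0]
    - [0,0,0]
    - [0,0,0]
  grip: [0.35,0.35,0.35]

```text
time_s: 21.82
ee_pos: [0.5477, 0.1073, 0.0396]
ee_rot: [1.088, 1.282, -1.088]
ft_force: [-0.9, -0.8, 2.7]
gripper_width: 0.464
```

arm_command:
  translation:
    - [0.003,0,0]
    - [0.004,0,0]
    - [0.004,0,0]
  dr:
    - [0,0,0]
    - [0,0,0]
    - [0,0,0]
  grip: [0.35,0.35,0.35]

```text
time_s: 22.2
ee_pos: [0.5477, 0.1073, 0.0396]
ee_rot: [1.088, 1.282, -1.088]
ft_force: [-3.1, -1.1, 7.0]
gripper_width: 0.466
```

arm_command:
  translation:
    - [-0.006,0,0]
    - [-0.006,0,0]
    - [-0.006,0,0]
    - [-0.006,0,0]
    - [-0.006,0,0]
    - [-0.006,0,0]
  dr:
    - [0,0,0]
    - [0,0,0]
    - [0,0,0]
    - [0,0,0]
    - [0,0,0]
    - [0,0,0]
  grip: [0.46,0.48,0.52,0.56,0.62,0.65]

```text
time_s: 22.95
ee_pos: [0.5477, 0.1073, 0.0396]
ee_rot: [1.088, 1.282, -1.088]
ft_force: [0.3, 0.1, -0.9]
gripper_width: 0.648
```

arm_command:
  translation:
    - [-0.1,0,0]
    - [-0.4,0,0]
    - [-0.8,0,0]
    - [-1,0,0]
    - [-1,0,0]
  dr:
    - [0,0,0]
    - [0,0,0]
    - [0,0,0]
    - [0,0,0]
    - [0,0,0]
  grip: [0.65,0.65,0.65,0.65,0.65]

```text
time_s: 23.58
ee_pos: [0.5491, 0.1075, 0.1417]
ee_rot: [1.09, 1.279, -1.085]
ft_force: [-0.5, -0.3, -0.2]
gripper_width: 0.648
```

```bash
python3 - <<'E'
from h import *
rel(bx(0,0.042,0.105),YAW)
s=robot.read_state();p=cams.camera('scene');save(cv2.resize(p['image'][110:250,290:440],None,fx=4,fy=4),'s11')
p=cams.camera('wrist');save(p['image'],'w11')
E
```

```text
t 23.57 pos [0.5491 0.1075 0.1417] box [ 0.0018 -0.0203  0.1417] f [-0.48 -0.35 -0.16] w 0.648 j1,j6 [ 0.1  -0.06]
 tool y axis [0.987 0.162 0.004] x [ 4.e-03  4.e-04 -1.e+00]
 translation [ 0.367 -0.021 -0.623]
 dr [-0.0009  0.0001 -0.0013]
 dr [ 9.991e-01 -2.000e-03 -1.000e-04]
```

View pics/s11.png

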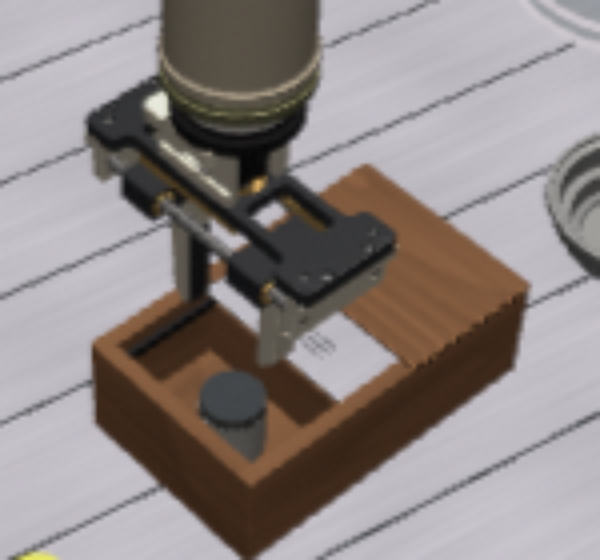

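View pics/w11.png

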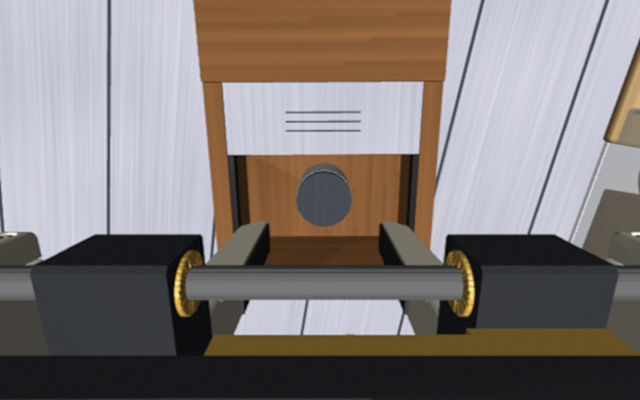

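arm_command:
  translation:
    - [0,-0.02,-0.3]
    - [0,-0.02,-0.64]
    - [0,-0.02,-0.64]
    - [0.1,-0.02,-0.64]
    - [0.2,-0.02,-0.64]
    - [0.3,-0.02,-0.64]
    - [0.37,-0.02,-0.64]
    - [0.37,-0.02,-0.64]
  dr:
    - [0,0,0]
    - [0,0,0]
    - [0,0,0]
    - [0,0,0]
    - [0,0,0]
    - [0,0,0]
    - [0,0,0]
    - [0,0,0]
  grip: [0,0,0,0,0,0,0,0]
  grip_force: 10

```text
time_s: 24.68
ee_pos: [0.5348, 0.1698, 0.1017]
ee_rot: [1.088, 1.283, -1.09]
ft_force: [0.2, 0.1, -0.7]
gripper_width: 0.008
```

```bash
python3 - <<'E'
from h import *
rel(bx(0,0.044,0.090),YAW)
E
```

```text
t 24.68 pos [0.5348 0.1698 0.1017] box [-0.002   0.0435  0.1017] f [ 0.19  0.09 -0.71] w 0.008 j1,j6 [0.22 0.05]
 tool y axis [ 0.987  0.162 -0.002] x [-1.5e-03 -3.0e-04 -1.0e+00]
 translation [ 0.117  0.02  -0.005]
 dr [-0.001   0.      0.0005]
 dr [ 9.99e-01  8.00e-04 -0.00e+00]
```

arm_command:
  translation:
    - [0.05,0.02,0]
    - [0.09,0.02,0]
    - [0.11,0.02,0]
    - [0.11,0.02,0]
    - [0.11,0.02,0]
  dr:
    - [0,0,0]
    - [0,0,0]
    - [0,0,0]
    - [0,0,0]
    - [0,0,0]
  grip: [0,0,0,0,0]

```text
time_s: 25.3
ee_pos: [0.5374, 0.1705, 0.0918]
ee_rot: [1.088, 1.282, -1.088]
ft_force: [1.0, 0.1, 0.4]
gripper_width: 0.006
```

arm_command:
  translation:
    - [0.005,0,0]
    - [0.01,0,0]
    - [0.01,0,0]
  dr:
    - [0,0,0]
    - [0,0,0]
    - [0,0,0]
  grip: [0,0,0]

```text
time_s: 25.68
ee_pos: [0.5373, 0.1705, 0.0906]
ee_rot: [1.088, 1.282, -1.088]
ft_force: [-0.5, -0.1, 0.8]
gripper_width: 0.002
```

arm_command:
  translation:
    - [0.005,0,0]
    - [0.01,0,0]
    - [0.01,0,0]
  dr:
    - [0,0,0]
    - [0,0,0]
    - [0,0,0]
  grip: [0,0,0]

```text
time_s: 26.05
ee_pos: [0.5372, 0.1705, 0.0895]
ee_rot: [1.088, 1.282, -1.089]
ft_force: [0.2, 0.4, -0.9]
gripper_width: 0.006
```

arm_command:
  translation:
    - [0.005,0,0]
    - [0.01,0,0]
    - [0.01,0,0]
  dr:
    - [0,0,0]
    - [0,0,0]
    - [0,0,0]
  grip: [0,0,0]

```text
time_s: 26.42
ee_pos: [0.5374, 0.1705, 0.0888]
ee_rot: [1.088, 1.282, -1.088]
ft_force: [-0.8, -0.3, 2.4]
gripper_width: 0.003
```

arm_command:
  translation:
    - [0.005,-0.003,0]
    - [0.01,-0.006,0]
    - [0.014,-0.008,0]
    - [0.014,-0.008,0]
  dr:
    - [0,0,0]
    - [0,0,0]
    - [0,0,0]
    - [0,0,0]
  grip: [0,0,0,0]

```text
time_s: 26.92
ee_pos: [0.5373, 0.1705, 0.0882]
ee_rot: [1.089, 1.281, -1.087]
ft_force: [-0.2, 0.0, 6.9]
gripper_width: 0.007
```

arm_command:
  translation:
    - [0.004,-0.003,0]
    - [0.008,-0.005,0]
    - [0.008,-0.005,0]
  dr:
    - [0,0,0]
    - [0,0,0]
    - [0,0,0]
  grip: [0,0,0]

```text
time_s: 27.3
ee_pos: [0.5373, 0.1705, 0.088]
ee_rot: [1.09, 1.28, -1.086]
ft_force: [0.1, 0.1, 8.6]
gripper_width: 0.011
```

arm_command:
  translation:
    - [0.004,0,0]
    - [0.008,-0.002,0]
    - [0.01,-0.003,0]
    - [0.01,-0.003,0]
  dr:
    - [0,0,0]
    - [0,0,0]
    - [0,0,0]
    - [0,0,0]
  grip: [0,0,0,0]

```text
time_s: 27.8
ee_pos: [0.5373, 0.1705, 0.0875]
ee_rot: [1.09, 1.279, -1.086]
ft_force: [-1.6, -1.3, 13.1]
gripper_width: 0.006
```

Press is 13 N. Now I'll drag toward shut (tool +z).

arm_command:
  translation:
    - [0,0,0.02]
    - [0,0,0.04]
    - [0,0,0.06]
    - [0,0,0.08]
    - [0,0,0.1]
  dr:
    - [0,0,0]
    - [0,0,0]
    - [0,0,0]
    - [0,0,0]
    - [0,0,0]
  grip: [0,0,0,0,0]

```text
time_s: 28.42
ee_pos: [0.5388, 0.1619, 0.0876]
ee_rot: [1.092, 1.281, -1.084]
ft_force: [-2.7, 4.9, 12.0]
gripper_width: 0.001
```

arm_command:
  translation:
    - [0.003,0,0.025]
    - [0.003,0,0.05]
    - [0.003,0,0.075]
    - [0.003,0,0.1]
    - [0.003,0,0.125]
    - [0.003,0,0.15]
  dr:
    - [0,0,0]
    - [0,0,0]
    - [0,0,0]
    - [0,0,0]
    - [0,0,0]
    - [0,0,0]
  grip: [0,0,0,0,0,0]

```text
time_s: 29.18
ee_pos: [0.5413, 0.147, 0.0875]
ee_rot: [1.092, 1.281, -1.084]
ft_force: [-2.6, 5.3, 13.0]
gripper_width: 0.004
```

```bash
python3 - <<'E'
from h import *
rel(None)
p=cams.camera('scene');save(cv2.resize(p['image'][140:250,300:430],None,fx=5,fy=5),'s12')
E
```

```text
t 29.18 pos [0.5413 0.147  0.0875] box [0.0006 0.02   0.0875] f [-2.61  5.28 12.96] w 0.004 j1,j6 [0.17 0.01]
 tool y axis [0.987 0.163 0.004] x [ 0.0036  0.0026 -1.    ]
```

View pics/s12.png

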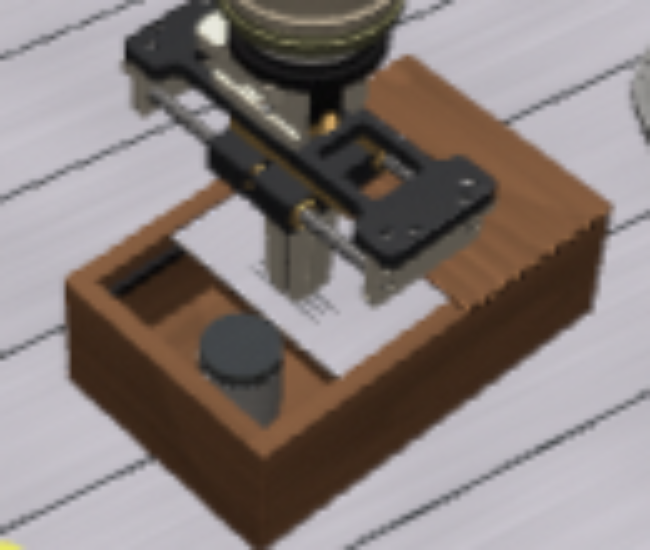

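The hatch is following the finger. I'll continue.

arm_command:
  translation:
    - [0,0,0.03]
    - [0,0,0.06]
    - [0,0,0.09]
    - [0,0,0.12]
    - [0,0,0.15]
    - [0,0,0.18]
    - [0,0,0.21]
    - [0,0,0.24]
  dr:
    - [0,0,0]
    - [0,0,0]
    - [0,0,0]
    - [0,0,0]
    - [0,0,0]
    - [0,0,0]
    - [0,0,0]
    - [0,0,0]
  grip: [0,0,0,0,0,0,0,0]

```text
time_s: 30.22
ee_pos: [0.5453, 0.1233, 0.0875]
ee_rot: [1.092, 1.281, -1.084]
ft_force: [-1.6, 4.3, 13.8]
gripper_width: 0.002
```

arm_command:
  translation:
    - [0,0,0.03]
    - [0,0,0.06]
    - [0,0,0.09]
    - [0,0,0.12]
    - [0,0,0.15]
    - [0,0,0.18]
    - [0,0,0.21]
    - [0,0,0.24]
  dr:
    - [0,0,0]
    - [0,0,0]
    - [0,0,0]
    - [0,0,0]
    - [0,0,0]
    - [0,0,0]
    - [0,0,0]
    - [0,0,0]
  grip: [0,0,0,0,0,0,0,0]

```text
time_s: 31.22
ee_pos: [0.5493, 0.0995, 0.0875]
ee_rot: [1.092, 1.28, -1.084]
ft_force: [-1.3, 4.6, 13.4]
gripper_width: 0.003
```

arm_command:
  translation:
    - [0,0,0.025]
    - [0,0,0.05]
    - [0,0,0.075]
    - [0,0,0.1]
  dr:
    - [0,0,0]
    - [0,0,0]
    - [0,0,0]
    - [0,0,0]
  grip: [0,0,0,0]

```text
time_s: 31.72
ee_pos: [0.5509, 0.0896, 0.0875]
ee_rot: [1.091, 1.28, -1.084]
ft_force: [-1.3, 4.7, 13.3]
gripper_width: 0.003
```

arm_command:
  translation:
    - [0,0,0.01]
    - [0,0,0.02]
    - [0,0,0.03]
  dr:
    - [0,0,0]
    - [0,0,0]
    - [0,0,0]
  grip: [0,0,0]

```text
time_s: 32.1
ee_pos: [0.5514, 0.0867, 0.0874]
ee_rot: [1.092, 1.28, -1.084]
ft_force: [-1.3, 5.0, 12.0]
gripper_width: 0.006
```

arm_command:
  translation:
    - [-0.001,0,0.01]
    - [-0.001,0,0.02]
    - [-0.001,0,0.02]
  dr:
    - [0,0,0]
    - [0,0,0]
    - [0,0,0]
  grip: [0,0,0]

```text
time_s: 32.48
ee_pos: [0.5515, 0.0857, 0.0875]
ee_rot: [1.092, 1.282, -1.083]
ft_force: [-2.4, 9.2, 13.2]
gripper_width: 0.007
```

```bash
python3 - <<'E'
from h import *
rel(None)
p=cams.camera('scene');save(cv2.resize(p['image'][140:250,300:430],None,fx=5,fy=5),'s13')
E
```

```text
t 32.48 pos [0.5515 0.0857 0.0875] box [ 0.0006 -0.0422  0.0875] f [-2.36  9.24 13.21] w 0.007 j1,j6 [ 0.06 -0.1 ]
 tool y axis [0.987 0.163 0.004] x [ 0.0038  0.0037 -1.    ]
```

View pics/s13.png

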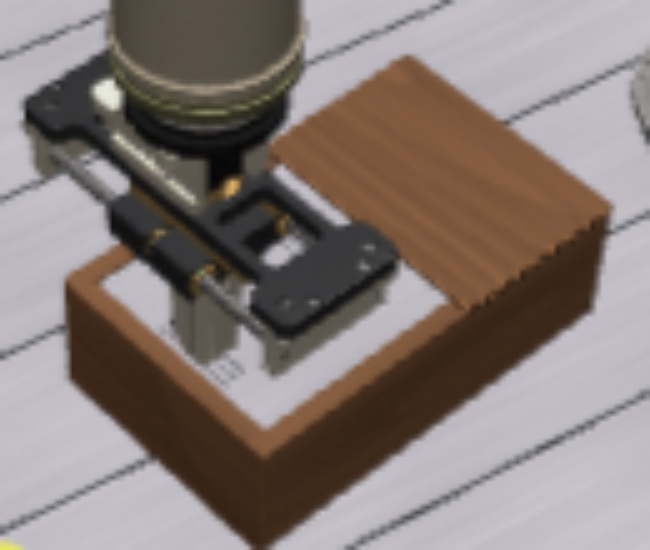

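arm_command:
  translation:
    - [-0.02,0,0]
    - [-0.1,0,0]
    - [-0.5,0,0]
    - [-1.0,0,0]
    - [-1.0,0,0]
  dr:
    - [0,0,0]
    - [0,0,0]
    - [0,0,0]
    - [0,0,0]
    - [0,0,0]
  grip: [0,0,0,0,0]

```text
time_s: 33.15
ee_pos: [0.5527, 0.0833, 0.1904]
ee_rot: [1.092, 1.275, -1.083]
ft_force: [0.7, -1.5, 0.4]
gripper_width: 0.005
```

arm_command:
  translation:
    - [-0.2,0,-0.5]
    - [-0.2,0,-1.0]
    - [-0.2,0,-1.0]
    - [-0.2,0,-1.0]
  dr:
    - [0,0,0]
    - [0,0,0]
    - [0,0,0]
    - [0,0,0]
  grip: [0,0,0,0]

```text
time_s: 33.65
ee_pos: [0.5332, 0.1816, 0.204]
ee_rot: [1.086, 1.283, -1.09]
ft_force: [-0.0, -0.8, -0.4]
gripper_width: 0.007
```

```bash
python3 - <<'E'
from h import *
rel(None)
p=cams.camera('scene');save(p['image'],'s14');save(cv2.resize(p['image'][140:250,300:430],None,fx=5,fy=5),'s14c')
I0=np.load('pics/scene0.npz')['img']; df=np.abs(I0.astype(int)-p['image']).max(-1); save((np.clip(df*3,0,255)[...,None]*np.ones(3)).astype(np.uint8),'diff')
T=p['world_from_camera'];K=p['camera_matrix']
s=robot.read_state();w=cams.camera('wrist');save(w['image'],'w14')
E
```

```text
t 33.65 pos [0.5332 0.1816 0.204 ] box [-0.0017  0.0554  0.204 ] f [-0.01 -0.84 -0.38] w 0.007 j1,j6 [0.24 0.07]
 tool y axis [ 0.987  0.163 -0.002] x [-0.0017 -0.0011 -1.    ]
```

View pics/s14c.png

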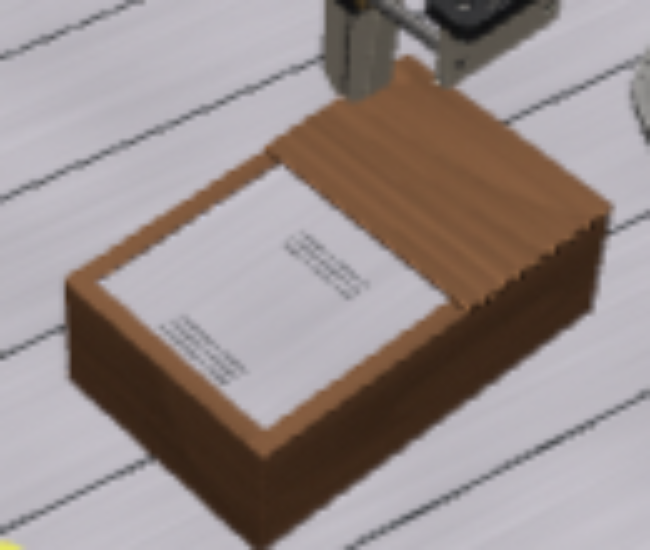

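View pics/diff.png

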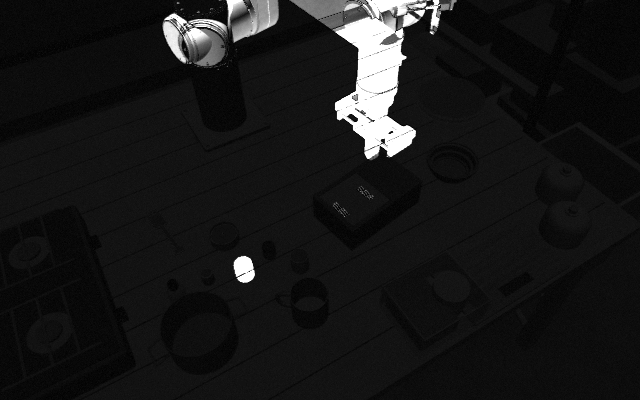

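View pics/w14.png

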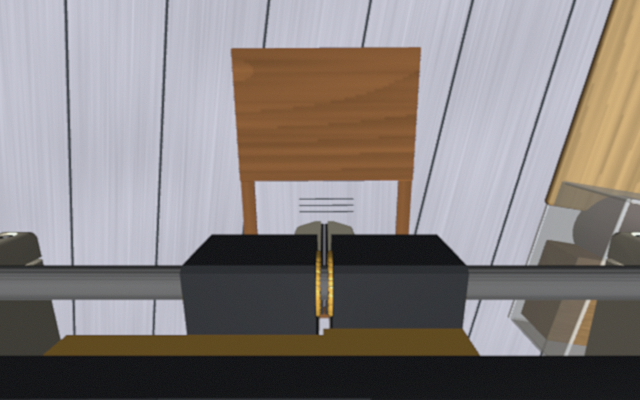

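```bash
python3 - <<'E'
from h import *
p=cams.camera('scene');T=p['world_from_camera'];K=p['camera_matrix']
def back(u,v,z):
    r=T[:3,:3]@np.array([(u-K[0,2])/K[0,0],-(v-K[1,2])/K[1,1],-1]); t=(z-T[2,3])/r[2]; return T[:3,3]+r*t
def ribs(im,x0,x1,y0,y1,off=True):
    g=cv2.cvtColor(im,cv2.COLOR_BGR2GRAY).astype(float)[y0:y1,x0:x1]
    bgd=np.median(g); w=np.clip(bgd-8-g,0,None); yy,xx=np.mgrid[y0:y1,x0:x1]
    u,v=(w*xx).sum()/w.sum(),(w*yy).sum()/w.sum(); 
    return tob(back(300+(u+.5)/5-.5,140+(v+.5)/5-.5,.072)).round(4)
a=cv2.imread('pics/s7.png');b=cv2.imread('pics/s14c.png')
I0=np.load('pics/scene0.npz')['img'];c=cv2.cvtColor(cv2.resize(I0[140:250,300:430],None,fx=5,fy=5),cv2.COLOR_RGB2BGR)
print('open front',ribs(a,275,380,225,300)); print('shut front',ribs(b,150,255,310,390)); print('init front',ribs(c,150,255,305,395))
print('shut rear',ribs(b,275,380,225,305)); print('init rear',ribs(c,275,380,225,305))
E
```

```text
open front [0.0009 0.0308 0.072 ]
shut front [ 0.0022 -0.0653  0.072 ]
init front [ 0.0041 -0.0661  0.072 ]
shut rear [0.001  0.0517 0.072 ]
init rear [0.0018 0.0511 0.072 ]
```

```bash
python3 - <<'E'
from h import *
p=cams.camera('scene');T=p['world_from_camera'];K=p['camera_matrix']
C=lambda x,y:None
def back(u,v,z):
    r=T[:3,:3]@np.array([(u-K[0,2])/K[0,0],-(v-K[1,2])/K[1,1],-1]); t=(z-T[2,3])/r[2]; return T[:3,3]+r*t
# rectify to hatch plane: 2px/mm, box x -50..50, y -55..60
xs=np.linspace(-.05,.05,201);ys=np.linspace(-.055,.06,461)
Ti=np.linalg.inv(T)
def rect(im5,off):
    g=im5
    X,Y=np.meshgrid(xs,ys); Pw=bx(X,Y,0)  # object arr
    c,s=np.cos(YAW),np.sin(YAW)
    Pw=np.stack([O[0]+c*X-s*Y,O[1]+s*X+c*Y,np.full_like(X,.072),np.ones_like(X)],-1)@Ti.T
    u=K[0,2]+K[0,0]*Pw[...,0]/-Pw[...,2]; v=K[1,2]-K[1,1]*Pw[...,1]/-Pw[...,2]
    return cv2.remap(g,((u-off[0]+.5)*off[2]-.5).astype(np.float32),((v-off[1]+.5)*off[2]-.5).astype(np.float32),cv2.INTER_LINEAR)
I0=np.load('pics/scene0.npz')['img']
ims={'open':(cv2.imread('pics/s7.png',0),(300,140,5)),'shut':(cv2.cvtColor(p['image'],cv2.COLOR_RGB2GRAY),(0,0,1)),'init':(cv2.cvtColor(I0,cv2.COLOR_RGB2GRAY),(0,0,1))}
for k,(g,o) in ims.items():
    r=rect(g,o).astype(float); cv2.imwrite(f'pics/r_{k}.png',r)
    prof=np.median(r[:,70:131],1) - np.median(np.r_['1',r[:,10:40],r[:,160:190]],1)
    w=np.clip(-prof-6,0,None)
    for lo,hi in [(-.05,-.0),(.02,.055)]:
        m=(ys>lo)&(ys<hi); print(k,(lo,hi), round(float((w*ys)[m].sum()/max(w[m].sum(),1e-9)*1000),2), round(w[m].sum()), [round(1000*y) for y in (ys[m][w[m]>0][[0,-1]] if (w[m]>0).any() else [])])
E
```

```text
Traceback (most recent call last):
  File "h.py", line 17, in bx
    c,s=np.cos(yaw),np.sin(yaw); return np.array([O[0]+c*x-s*y,O[1]+s*x+c*y,z])
                                        ~~~~~~~~^^^^^^^^^^^^^^^^^^^^^^^^^^^^^^^
ValueError: setting an array element with a sequence. The requested array has an inhomogeneous shape after 1 dimensions. The detected shape was (3,) + inhomogeneous part.
```

```bash
python3 - <<'E'
from h import *
p=cams.camera('scene');T=p['world_from_camera'];K=p['camera_matrix']
xs=np.linspace(-.05,.05,201);ys=np.linspace(-.055,.06,461)
Ti=np.linalg.inv(T)
def rect(g,off):
    X,Y=np.meshgrid(xs,ys)
    c,s=np.cos(YAW),np.sin(YAW)
    Pw=np.stack([O[0]+c*X-s*Y,O[1]+s*X+c*Y,np.full_like(X,.072),np.ones_like(X)],-1)@Ti.T
    u=K[0,2]+K[0,0]*Pw[...,0]/-Pw[...,2]; v=K[1,2]-K[1,1]*Pw[...,1]/-Pw[...,2]
    return cv2.remap(g,((u-off[0]+.5)*off[2]-.5).astype(np.float32),((v-off[1]+.5)*off[2]-.5).astype(np.float32),cv2.INTER_LINEAR)
I0=np.load('pics/scene0.npz')['img']
ims={'open':(cv2.imread('pics/s7.png',0),(300,140,5)),'shut':(cv2.cvtColor(p['image'],cv2.COLOR_RGB2GRAY),(0,0,1)),'init':(cv2.cvtColor(I0,cv2.COLOR_RGB2GRAY),(0,0,1))}
for k,(g,o) in ims.items():
    r=rect(g,o).astype(float); cv2.imwrite(f'pics/r_{k}.png',r)
    prof=np.mean(r[:,85:116],1) - np.median(np.r_['1',r[:,10:40],r[:,160:190]],1)
    w=np.clip(-prof-6,0,None)
    for lo,hi in [(-.05,-.0),(.021,.055)]:
        m=(ys>lo)&(ys<hi); print(k,(lo,hi), round(float((w*ys)[m].sum()/max(w[m].sum(),1e-9)*1000),2), round(w[m].sum()), [round(1000*y) for y in (ys[m][w[m]>0][[0,-1]] if (w[m]>0).any() else [])])
E
```

```text
open (-0.05, -0.0) 0.0 0 []
open (0.021, 0.055) 40.79 1543 [31, 50]
shut (-0.05, -0.0) -42.59 1054 [-50, -35]
shut (0.021, 0.055) 39.23 1333 [30, 49]
init (-0.05, -0.0) -42.5 1028 [-50, -34]
init (0.021, 0.055) 39.89 1542 [31, 50][ WARN:0@1.450] global loadsave.cpp:1063 imwrite_ Unsupported depth image for selected encoder is fallbacked to CV_8U.
```

```bash
python3 - <<'E'
from h import *
print(robot.finish_job()); print(robot.read_state()['time_s'])
E
```

```text
the job is handed in; nothing more can be done
None
the job is handed in; nothing more can be done
```

The job is done and handed in at about 34 s of the 69 s allowed. The hatch was slid open, the large dark-capped steel tin now stands in the bay, and the hatch is shut again.

- **Hatch opening:** I found the hatch by feel, about 8 mm below the rim. I pressed with 11–14 N and dragged it with about 6 N. Near full open the drag jumped to 9.3 N, which I took as the stop.
- **Tin:** It touched down on the bay floor with up to about 7 N before release, a little firmer than I wanted. Pictures afterwards showed it standing upright.
- **Hatch shutting:** I pressed with 12–14 N and dragged with about 5 N. At the closed end the drag jumped to 9.2 N after 86 mm of finger travel, against an 85 mm stroke.
- **Forces:** Press and drag combined were about 16 N as a vector. At the closed stop the plain sum of the two was about 22 N, so if the 20 N limit counts the sum rather than the combined force, that moment exceeded it.

**Last checks:** The ribs sit within 1 mm of where they started and about 84 mm from the open position. The shut edge is hidden under the rim, so "fully shut" rests on the force jump and the travel, not on seeing the edge. Comparing the start and end pictures of the table shows only the tin and the arm have moved. The arm ended clear of everything.

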